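Flip the bin riser over against the parts shelf

ROBOT

A 6-joint arm with a two-finger parallel gripper is mounted at the origin on the work surface. World frame = base frame: x ahead of the robot, y to its left, z up, the work surface at z = 0. Lengths are in m, angles in rad, forces in N, time in s.
With the tool pointing down it reaches from about 0.35 to 0.85 m from the base axis. Payload 8.1 kg.
Tool frame: the origin (TCP) lies midway between the tips of the shut fingers; the grasp point (between the pads) lies 19 mm behind it (robot.tcp_to_grasp is the distance from the TCP to the grasp point, in m); x points along the fingers, y is the direction in which the jaws open and shut, and the axes are right-handed (so a half turn about x gives the same grasp; the last joint's range is limited). The gripper opens to 93 mm and grips with 3 to 60 N. Pads are 15 mm wide; open, the fingers measure 128 mm over their backs; the gripper's body (75 mm by 188 mm) begins 65 mm behind the grasp point.
Start: joints at [-1.346, 0.13, 1.488, -0, 1.523, -0.085], TCP at [0.183, -0.571, 0.219] pointing down, gripper open.
Joint ranges: [-2.96, 2.96], [-0.89, 2.26], [0.02, 2.5], [-1.34, 4.48], [0, 2.73], [-2.66, 2.66]. Speed limits (rad/s): [2.39, 2.39, 2.79, 3.14, 3.14, 3.14].

INTERFACE

Orientations are given as a rotation vector (axis times angle).
In Python, from plant import robot gives the robot as it stands.
- The arm moves only by the tool play_rows, never from a script. Its argument "plan" is a list of rows, each an object with "slide": the shift along the world's x, y, z as a fraction of full scale, a list of three; "roll": the turn about the world's z as a fraction of full scale; "fingers": the gripper command: -1 is shut, 1 is fully open, values between are in proportion. A call has 1 to 20 rows; each row shifts and turns the commanded pose from where the row before left it; what a row does not reach is not made up. Full scale, the value 1, is 30 mm for a shift and 8 degrees for a turn. A row lasts 1/8 s, in which the tool goes at most 62.5 mm and 10.7 degrees, less where a joint would pass 70% of its speed; a pose out of reach is approached as far as the arm can. A call with a number of a shift or a turn outside -1 to 1 is refused whole. A call with a gripper value outside its range is refused whole. The fingers move at their own pace and stop on an object; "squeeze" is the grip in N (left out, the last holds). Time passes only in rows, so rows that do not move let the fingers close. It gives the time, the measured TCP pose, the force and the opening at its end, in the units of the state.
- robot.read_state(): the state, without advancing time (a new reading comes with each control period).
- robot.read_camera(name): name is "scene" or "top" or "wrist"; returns the picture (384x512x3 uint8, red, green, blue); there is no depth.
- robot.get_calibration(name): a dict with "fx", "fy", "cx", "cy" (pixels), "R" (3x3) and "t" (3): a world point X has camera coordinates R X + t; the wrist camera has in their place "T_tool_cam" (4x4, takes a point from camera to tool coordinates, whose origin is the TCP and whose axes are the tool frame's). Camera axes: x right, y down, z forward; pixel columns grow to the right and rows downward; lengths in m; the calibration is good to about 2 mm. A picture is of the moment at which its call begins: read the wrist's pose just before it. get_calibration takes no time and is no camera call.
- robot.close_job(): hands the job in, once; it reports no verdict.
Trained networks look in the newest picture that a camera, given by its name, has taken for a name from the list of things; names that differ only in an ending like _2 or _b are one class to them, and where a whole thing is asked for, a point or a joint stands for the part that bears it (a point fixed in the world has none). Each returns a list of dicts, best first, with "p" (0 to 1); they miss things now and then, are a little off and sometimes report something else, mostly with a low value. They report only what shows in the picture. A call takes as long as a camera call. They do not tell look-alikes from the thing itself.
- robot.boxes_of(camera, target): "extent" ([centre column, centre row, width, height] in pixels, round what is visible of it).
- robot.regions_of(camera, target): "region" (384x512 bool, what is visible of it) and "extent" ([centre column, centre row, width, height] in pixels, round what is visible of it).
- robot.mark_of(camera, target): "point" ([column, row] in pixels: a listed point, or the origin of a listed thing).
The state is a dict: "t": time; "q": joint angles; "dq": joint speeds; "joint_torque": joint torques, N m; "tool_pos": TCP position; "orientation": TCP orientation; "force": force on the tool from outside, world axes, zero at the start; "wrist_torque": the same for the moment, N m; "opening": finger opening in m.
Only numpy, scipy, OpenCV 4.12 (cv2) and the standard library are available. Lean on these libraries where they do the work, as an engineer would, in place of code of your own. Each camera call takes 0.05 s, during which the arm holds its last target.

TASK

The small wooden riser board lies upside down (its two runners facing up) on the bench in front of the parts bin shelf. Slide it up against the shelf's low front edge and, pushing lightly (never more than about 25 N), tip it up there and over the edge so that it lands on the shelf's ledge with its runners down. Then push it square and fully home against the wooden sliding door, let go, and leave the other things alone.

Things in the scene. Friction and masses are not known exactly. Their poses are not given: they have to be found in the camera images.
- board: Loose pale wood riser board, 0.08 to 0.17 kg: 100 (its x) x 110 (its y) x 14 mm, too wide to grip across. Origin at the centre of its smooth face; z points through the plate to the runner face: up at the start, down at the end. Starts flat on the bench, 6 to 36 mm before the shelf's front edge, x within 12 degrees of the shelf's x, middle within 25 mm of the shelf's y = 0.
- runners (a point): Point midway between the tops of the board's two runners, 17 mm from the smooth face: flat strips 80 x 24 mm, 3 mm high, along the board's x at y = -30 and +30 mm, ending 10 mm short of the edges.
- lip (a point): Middle of the board's edge that faces the robot at the start (board x = -50 mm), 11 mm from the smooth face. The edge is rebated all round on the smooth side: a lip 6 mm thick juts 6 mm out, its underside 8 mm above the bench at the start. A finger reaching below the lip's underside and pressed lightly on it, while the far edge bears on the plinth, drags it up by friction (coefficient about 0.5 or more).
- shelf: Fixed particleboard parts shelf, 600 mm wide (its y -180 to +420 mm), 300 mm deep. Origin on the bench at the foot of its front edge; x points into the shelf (away from the robot), y left, z up. Its plinth is solid, 19 mm high, upright front face at x = 0. The cubby behind the ledge is 99 mm high, from x = 120 mm back, with yellow bins on it from x = 135 mm back, up to z = 195 mm at the left (y over 180 mm).
- ledge_edge (a point): Middle of the top front edge of the plinth (shelf x = 0, z = 19 mm), over which the board is tipped. The flat ledge runs from here 122 mm back to the sliding door. Stood on end here, the board has to be pushed some 20 degrees past upright before it topples over; it then lands about half on the ledge, flat or with its foot still hanging low, and slides on from there.
- door_foot (a point): Foot of the wooden sliding door's upright front face, on the ledge (shelf x = 122 mm, y = 0, z = 19 mm). The door does not move here; it is 64 mm high and spans shelf y = -164 to +142 mm. Beyond that the cubby is open. The board ends anywhere in front of the door, its edge against it.
- cup: White ceramic cup 64 mm across, 70 mm high, on the ledge about 260 mm left of the shelf's origin. Origin at the centre of its foot. A bystander, to be left where it is.
- jar: Closed clear jar with white cap, 56 mm across, 65 mm high, on the ledge about 360 mm left of the shelf's origin. Origin at the centre of its foot. A bystander, to be left where it is.
- ratchet: Black ratchet handle lying on the bench, 170 mm long, 28 mm high, about 240 mm left of and 100 mm before the shelf's origin. Origin on the bench, about its middle. A bystander, to be left where it is.
- carabiner: Aluminium carabiner, 80 x 45 mm, 9 mm thick, lying on the bench about 160 mm right of and 100 mm before the shelf's origin. Origin at its middle, on the bench. A bystander, to be left where it is.
- handle: Stainless bar cabinet handle, 110 mm long with two feet, 10 mm high, lying on the bench about 270 mm right of the shelf's origin. A bystander, to be left where it is.
- smallbin: Loose open yellow plastic bin 140 x 100 x 55 mm on the bench, about 380 mm left of and 140 mm before the shelf's origin. Origin at the centre of its foot. A bystander, to be left where it is.
- screwdriver: Screwdriver lying on the bench about 360 mm right of the shelf's origin. A bystander, to be left where it is.
Mind the look-alikes: they are no part of the job. There is more than one size of the board; the job needs the largest.

How it is judged:
On the way, in this order (a step that is already met when the one before it is completed fails the run):
1. the board is tipped up with its far edge against the shelf's front edge (angle between board's own z axis and vertical between 0.7 and 1.9 rad and contact force between board and shelf above 0.1 N), for 0.1 s.
2. the board lies flat on the ledge with its runners down (angle between board's own z axis and vertical above 3 rad and height (world z) of board above 0.028 m), for 0.2 s.
At the end, for the whole second after the job is handed in: The board lies flat (within 0.1 rad) on the ledge, runners down, its x axis within 0.10 rad of the shelf's x, its middle 65 to 78 mm behind the shelf's front edge (72 mm touches the door) and between 110 mm right and 90 mm left of the shelf's origin, at rest (angle between board's own z axis and vertical above 3.04 rad and x of board in the frame of shelf between 0.065 and 0.078 m and y of board in the frame of shelf between -0.11 and 0.09 m and z of board in the frame of shelf between 0.032 and 0.04 m and angle between the x axis of board and the x axis of shelf, either way round below 0.1 rad and linear speed of board below 0.01 m/s and angular speed of board below 0.1 rad/s).
It fails at once if the fingers press the board with more than 25 N (contact force between the fingers and board above 25 N).
It fails at once if the robot presses on the shelf with more than 25 N (contact force between any of the fingers, the arm and shelf above 25 N).
It fails at once if a bystander is moved more than 15 mm (distance of any of cup, ratchet, carabiner, handle, jar, smallbin, screwdriver from where it was at the start of the episode above 0.015 m).
It also fails if it takes over 64 s, if anything falls off the work surface, if the arm or the gripper's body presses on something with over 40 N, if the wrist force passes 120 N, or if a joint passes its speed limit or range.

## Working session

There is one attempt and no reset: what is moved stays moved. The work goes in short steps, Python scripts to look and compute and a tool call to move; the robot and the scene stay as the last step left them, time stands still between calls to the robot, and variables do not carry over. Pictures are saved under pics/ and viewed, and the job is handed in when it is done.

Besides the shell and the picture viewer there is one more tool, called after ">>>" by a JSON object that holds its "method" and its "body". play_rows: Moves the arm, as the interface text tells. Its arguments: {"type":"object","properties":{"plan":{"type":"array","items":{"type":"object","properties":{"slide":{"type":"array","items":{"type":"number","minimum":-1,"maximum":1}},"roll":{"type":"number","minimum":-1,"maximum":1},"fingers":{"type":"number"}}}},"squeeze":{"type":"number"}},"required":["plan"]}

```bash
ls; mkdir -p pics; python3 - <<'E'
from plant import robot
import cv2,numpy as np
np.set_printoptions(precision=4,suppress=True)
s=robot.read_state();print(s)
for c in ["scene","top"]:
    im=robot.read_camera(c);cv2.imwrite(f"pics/{c}0.png",im[:,:,::-1])
    k=robot.get_calibration(c);print(c,k)
    for t in ["board","shelf","ledge_edge","door_foot","lip","runners"]:
        try:
            print(t,[(np.round(d["point"],1),round(d["p"],2)) for d in robot.mark_of(c,t)])
        except Exception as e: print(t,e)
    print([(np.round(d["extent"],1),round(d["p"],2)) for d in robot.boxes_of(c,"board")])
E
```

```text
pics
{'t': 0.0, 'q': array([-1.3464,  0.1312,  1.4893, -0.    ,  1.523 , -0.0854]), 'dq': array([-0.0009, -0.0003, -0.0001,  0.0028,  0.0027, -0.0005]), 'joint_torque': array([  0.0008, -55.9852, -49.1749,   0.0766,   0.0352,  -0.0001]), 'tool_pos': array([ 0.1828, -0.5709,  0.2176]), 'orientation': array([ 2.055 ,  0.3229, -2.0553]), 'force': array([ 0.2095, -0.154 ,  0.1127]), 'wrist_torque': array([-0.0392, -0.0282, -0.0463]), 'opening': 0.09285642572066286}
scene {'fx': 414.1966909583197, 'fy': 414.1966909583197, 'cx': 260.1544006519574, 'cy': 195.8866292205632, 'R': array([[ 0.7402,  0.6723,  0.0064],
       [ 0.4818, -0.5238, -0.7025],
       [-0.469 ,  0.5231, -0.7117]]), 't': array([-0.4061, -0.2363,  1.3739])}
board [(array([228.2, 217. ]), 0.97), (array([219.1, 173.6]), 0.87), (array([176.7, 194.5]), 0.78)]
shelf [(array([247.8, 228. ]), 0.64)]
ledge_edge [(array([252.6, 226.7]), 0.74)]
door_foot [(array([282.6, 256.7]), 0.84), (array([357.2, 174.1]), 0.37)]
lip [(array([164.4, 183.4]), 0.94), (array([220.9, 201. ]), 0.91), (array([217.4, 161. ]), 0.61)]
runners [(array([22
[... 554 characters left out ...]
]), 0.63), (array([239.3, 243.8]), 0.61), (array([272.2, 210.4]), 0.48), (array([272.6, 172.3]), 0.46), (array([272.4, 176.5]), 0.27)]
shelf [(array([274.9, 174.1]), 0.86), (array([386.9, 193.3]), 0.37)]
ledge_edge [(array([271.9, 172.6]), 0.77)]
door_foot [(array([277.4, 137.3]), 0.61)]
lip [(array([292.9, 266.3]), 0.88), (array([233.8, 255.9]), 0.74), (array([273.7, 211.2]), 0.58)]
runners [(array([289.1, 252.5]), 0.88), (array([240.3, 245.3]), 0.84), (array([274. , 196.4]), 0.72), (array([273.3, 171.3]), 0.55)]
[(array([275.1, 196.1,  37.3,  33.8]), 0.83), (array([239.6, 243. ,  33. ,  36. ]), 0.77), (array([195.8, 140.9,  20.3,  26.6]), 0.67), (array([288.5, 253.7,  31.3,  28. ]), 0.65)]
```

```bash
python3 - <<'E'
import cv2
for c in ["scene","top"]:
    im=cv2.imread(f"pics/{c}0.png")
    cv2.imwrite(f"pics/{c}0b.png",cv2.resize(im,(768,576),interpolation=cv2.INTER_CUBIC))
im=cv2.imread("pics/top0.png")[100:300,160:426]
cv2.imwrite("pics/top0c.png",cv2.resize(im,None,fx=3,fy=3,interpolation=cv2.INTER_CUBIC))
E
```

```text
(no output)
```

View pics/scene0b.png

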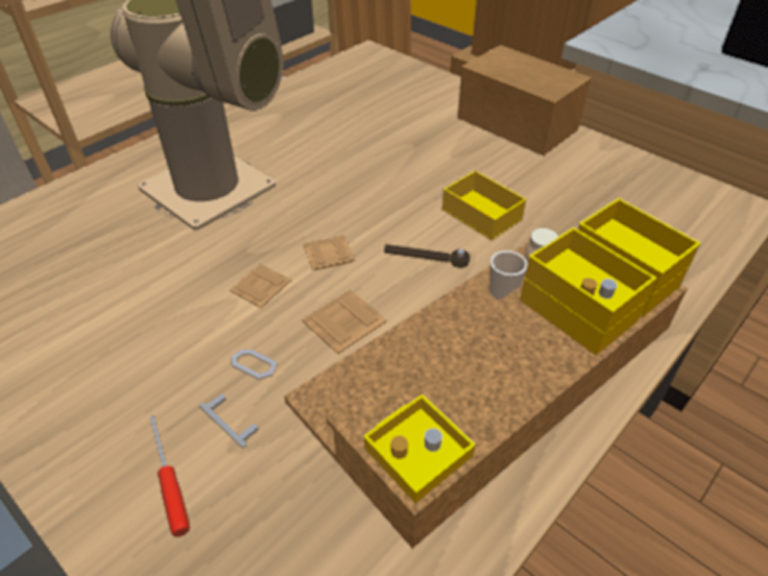

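View pics/top0c.png

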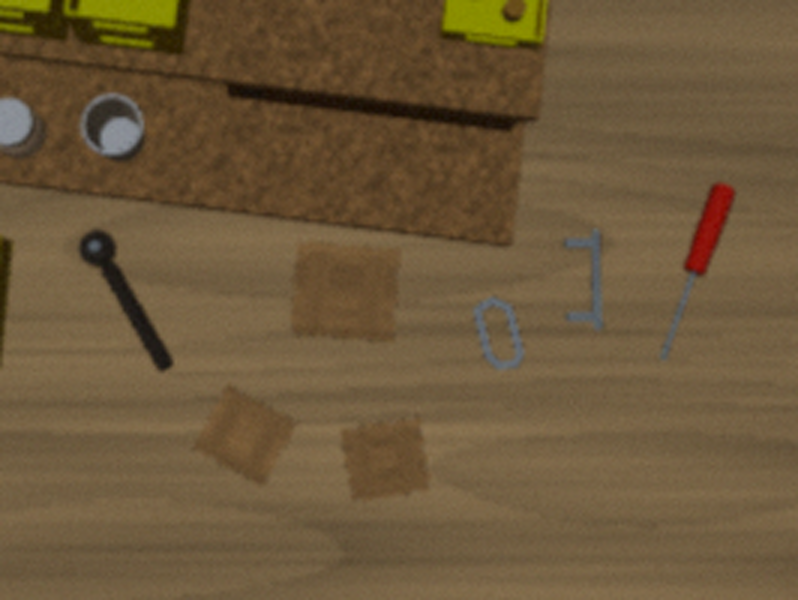

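```bash
cat > h.py <<'E'
import numpy as np,cv2
from plant import robot
np.set_printoptions(precision=4,suppress=True)
def ray(c,uv,z,k=None):
    k=k or robot.get_calibration(c)
    R=k["R"];t=k["t"];d=R.T@np.array([(uv[0]-k["cx"])/k["fx"],(uv[1]-k["cy"])/k["fy"],1]);o=-R.T@t
    return o+d*(z-o[2])/d[2]
def proj(c,X):
    k=robot.get_calibration(c);p=k["R"]@np.asarray(X)+k["t"]
    return np.array([k["fx"]*p[0]/p[2]+k["cx"],k["fy"]*p[1]/p[2]+k["cy"]])
E
python3 - <<'E'
from h import *
from scipy.spatial.transform import Rotation as Ro
f=lambda a,b:(160+a/3,100+b/3)
P={n:ray("top",f(*p),z) for n,p,z in [("eL",(0,183),.019),("eR",(511,244),.019),("doorL",(230,95),.083),("doorR",(512,128),.083),
 ("b1",(297,241),.014),("b2",(400,248),.014),("b3",(394,340),.014),("b4",(291,333),.014),
 ("s1",(230,386),.01),("s2",(295,424),.01),("t1",(342,430),.01),("t2",(421,417),.01),("car",(500,335),0),("rat",(166,365),.01)]}
for n in P: print(n,P[n])
e=P["eL"]-P["eR"];print("yaw",np.degrees(np.arctan2(-e[0],e[1])))
print("lens",[np.linalg.norm(P[a]-P[b]) for a,b in [("b1","b2"),("b2","b3"),("b3","b4"),("b4","b1")]])
for a,b in [("b4","b1"),("b3","b2")]: 
    d=P[b]-P[a];print(np.degrees(np.arctan2(d[1],d[0])))
im=robot.read_camera("top")
for c in("top","scene"):
  for t,z in [("shelf",0),("ledge_edge",.019),("door_foot",.019),("board",0),("runners",.017),("lip",.011)]:
    for d in robot.mark_of(c,t)[:3] if c=="top" else []:print(c,t,ray(c,d["point"],z),round(d["p"],2))
print("scene shelf",ray("scene",(252.6,226.7),.019),"door",ray("scene",(282.6,256.7),.019),"board",ray("scene",(228.2,217),0),"lip",ray("scene",(220.9,201),.011),"run",ray("scene",(229.9,214.7),.017))
for m,mask in [(0,0)]:
    for d in robot.regions_of("top","board")[:4]:
        r=d["region"].astype(np.uint8);q=cv2.minAreaRect(cv2.findContours(r,0,1)[0][0]);
        c=cv2.boxPoints(q);W=[ray("top",x,.012) for x in c];print(d["p"],np.mean(W,0),W[0],W[1],W[2],W[3],np.linalg.norm(W[0]-W[1]),np.linalg.norm(W[1]-W[2]))
print(Ro.from_rotvec(robot.read_state()["orientation"]).as_matrix())
E
```

```text
eL [0.63   0.2881 0.019 ]
eR [ 0.5615 -0.2593  0.019 ]
doorL [0.7095 0.0379 0.083 ]
doorR [ 0.6736 -0.2513  0.083 ]
b1 [ 0.5664 -0.0309  0.014 ]
b2 [ 0.5584 -0.1412  0.014 ]
b3 [ 0.4599 -0.1335  0.014 ]
b4 [ 0.4678 -0.024   0.014 ]
s1 [0.4119 0.0411 0.01  ]
s2 [ 0.3716 -0.0278  0.01  ]
t1 [ 0.3651 -0.0775  0.01  ]
t2 [ 0.3785 -0.1613  0.01  ]
car [ 0.4654 -0.2487  0.    ]
rat [0.4345 0.1093 0.01  ]
yaw -7.130023644491313
lens [np.float64(0.11063741030707498), np.float64(0.09877534711113427), np.float64(0.10976458753249693), np.float64(0.09886594883553622)]
-3.9997363998516846
-4.50589481088618
top shelf [ 0.5845 -0.0751  0.    ] 0.71
top shelf [ 0.5953 -0.0716  0.    ] 0.5
top ledge_edge [ 0.5877 -0.0727  0.019 ] 0.81
top door_foot [ 0.7031 -0.0964  0.019 ] 0.87
top board [ 0.5175 -0.079   0.    ] 0.93
top board [0.3622 0.0321 0.    ] 0.91
top board [ 0.3249 -0.1168  0.    ] 0.77
top runners [ 0.5054 -0.0753  0.017 ] 0.97
top runners [0.3546 0.0242 0.017 ] 0.8
top runners [ 0.3419 -0.112   0.017 ] 0.66
top lip [ 0.476  -0.0801  0.011 ] 0.81
top lip [0.315  0.0538 0.011 ] 0.79
scene s
[... 222 characters left out ...]
012 ] [ 0.379  -0.0268  0.012 ] [0.3102 0.0083 0.012 ] 0.07746120948472432 0.08102397166886276
0.68 [ 0.5145 -0.0814  0.012 ] [ 0.4693 -0.0227  0.012 ] [ 0.569  -0.0312  0.012 ] [ 0.5597 -0.1405  0.012 ] [ 0.4601 -0.1312  0.012 ] 0.10010738012909474 0.1097823919812297
0.58 [ 0.3371 -0.1219  0.012 ] [ 0.3689 -0.0753  0.012 ] [ 0.3786 -0.1608  0.012 ] [ 0.3052 -0.1683  0.012 ] [ 0.2956 -0.0833  0.012 ] 0.08604991479923486 0.07379782218625916
0.32 [ 0.4719 -0.243   0.012 ] [ 0.4988 -0.2122  0.012 ] [ 0.5121 -0.2529  0.012 ] [ 0.4449 -0.2736  0.012 ] [ 0.4317 -0.2332  0.012 ] 0.04278310376790121 0.07041979151539315
[[ 0.      0.3049 -0.9524]
 [-0.     -0.9524 -0.3049]
 [-1.      0.      0.    ]]
```

>>> {"method": "play_rows", "body": {"plan": [{"slide":[0.49,0.98,0],"roll":-0.183,"fingers":0},{"slide":[0.49,0.98,0],"roll":-0.183,"fingers":0},{"slide":[0.49,0.98,0],"roll":-0.183,"fingers":0},{"slide":[0.49,0.98,0],"roll":-0.183,"fingers":0},{"slide":[0.49,0.98,0],"roll":-0.183,"fingers":0},{"slide":[0.49,0.98,0],"roll":-0.183,"fingers":0},{"slide":[0.49,0.98,0],"roll":-0.183,"fingers":0},{"slide":[0.49,0.98,0],"roll":-0.183,"fingers":0},{"slide":[0.49,0.98,0],"roll":-0.183,"fingers":0},{"slide":[0.49,0.98,0],"roll":-0.183,"fingers":0},{"slide":[0.49,0.98,0],"roll":-0.183,"fingers":0},{"slide":[0.49,0.98,0],"roll":-0.183,"fingers":0},{"slide":[0.49,0.98,0],"roll":-0.183,"fingers":0},{"slide":[0.49,0.98,0],"roll":-0.183,"fingers":0},{"slide":[0.49,0.98,0],"roll":-0.183,"fingers":0},{"slide":[0.49,0.98,0],"roll":-0.183,"fingers":0},{"slide":[0.49,0.98,0],"roll":-0.183,"fingers":0},{"slide":[0,0,0],"roll":0,"fingers":0}]}}

```text
t: 3.45
tool_pos: [0.4334, -0.0701, 0.2187]
orientation: [-2.159, 0.131, 2.158]
force: [1.1, -0.7, -0.5]
opening: 0.0465
```

```bash
cat >> h.py <<'E'
from scipy.spatial.transform import Rotation as Ro
O=np.array([.5838,-.0807,0]);th=np.radians(-7.13)
RS=np.array([[np.cos(th),-np.sin(th),0],[np.sin(th),np.cos(th),0],[0,0,1]])
def S(X): return RS.T@(np.asarray(X)-O)
def W(s): return O+RS@np.asarray(s)
def st():
    s=robot.read_state();M=Ro.from_rotvec(s["orientation"]).as_matrix()
    print("t",round(s["t"],2),"pos",s["tool_pos"],"S",S(s["tool_pos"])*1000,"F_S",RS.T@s["force"],"op",round(s["opening"],4),"tooly yaw rel shelf y",np.degrees(np.arctan2(M[1,1],M[0,1]))-(-97.13),"xdown",M[:,0])
    return s
def shot(c,n,crop=None,f=1.5):
    im=robot.read_camera(c)[:,:,::-1]
    if crop: im=im[crop[1]:crop[3],crop[0]:crop[2]]
    cv2.imwrite("pics/"+n,cv2.resize(im,None,fx=f,fy=f,interpolation=cv2.INTER_CUBIC))
E
python3 -c "
from h import *
st();shot('scene','s1.png')"
```

```text
t 3.45 pos [ 0.4334 -0.0701  0.2187] S [-150.5902   -8.1472  218.7076] F_S [ 1.1637 -0.54   -0.4746] op 0.0465 tooly yaw rel shelf y 0.15926428658139002 xdown [ 0.0003  0.0003 -1.    ]
```

View pics/s1.png

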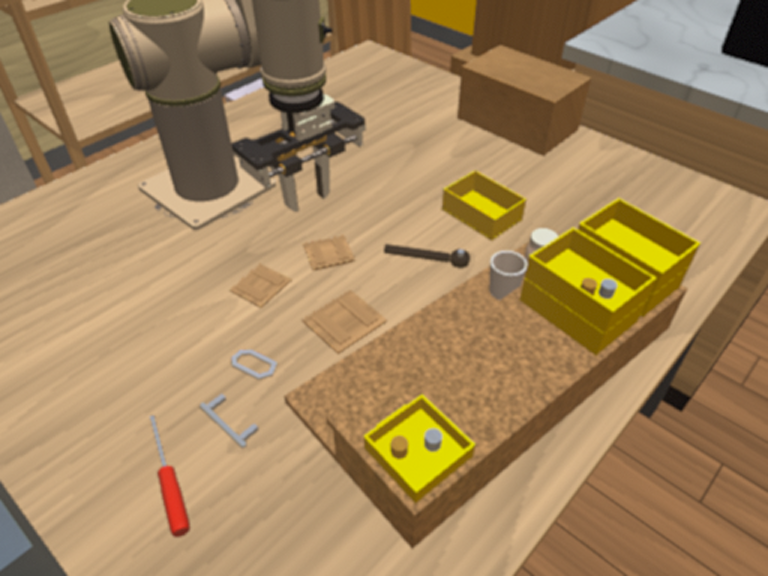

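The picture shows the gripper behind the board (board at about (345,320)), with its jaws along the shelf. I'm lowering it now.

>>> {"method": "play_rows", "body": {"plan": [{"slide":[0,0,-0.9],"fingers":0},{"slide":[0,0,-0.9],"fingers":0},{"slide":[0,0,-0.9],"fingers":0},{"slide":[0,0,-0.9],"fingers":0},{"slide":[0,0,-0.9],"fingers":0},{"slide":[0,0,-0.9],"fingers":0},{"slide":[0,0,-0.9],"fingers":0},{"slide":[0,0,-0.5],"fingers":0},{"slide":[0,0,-0.2],"fingers":0},{"slide":[0,0,0],"fingers":0}]}}

```text
$.plan[0]: bad value
```

```bash
python3 -c "
from h import *
st();shot('wrist','w2.png');shot('scene','s2.png',(130,90,330,270),4)"
```

```text
t 3.5 pos [ 0.4329 -0.0711  0.2187] S [-150.9038   -9.2085  218.6555] F_S [ 0.6479 -0.141   0.2286] op 0.0468 tooly yaw rel shelf y 0.13760726208917617 xdown [-0.0002 -0.0002 -1.    ]
```

View pics/w2.png

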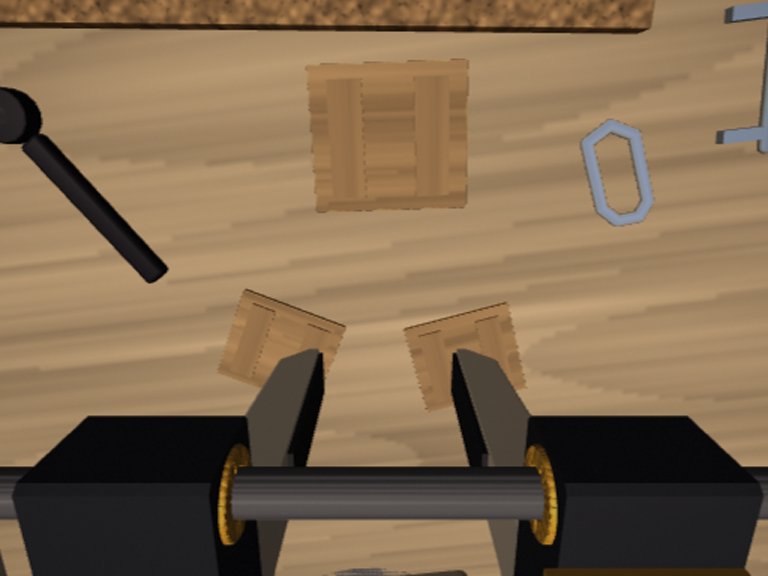

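View pics/s2.png

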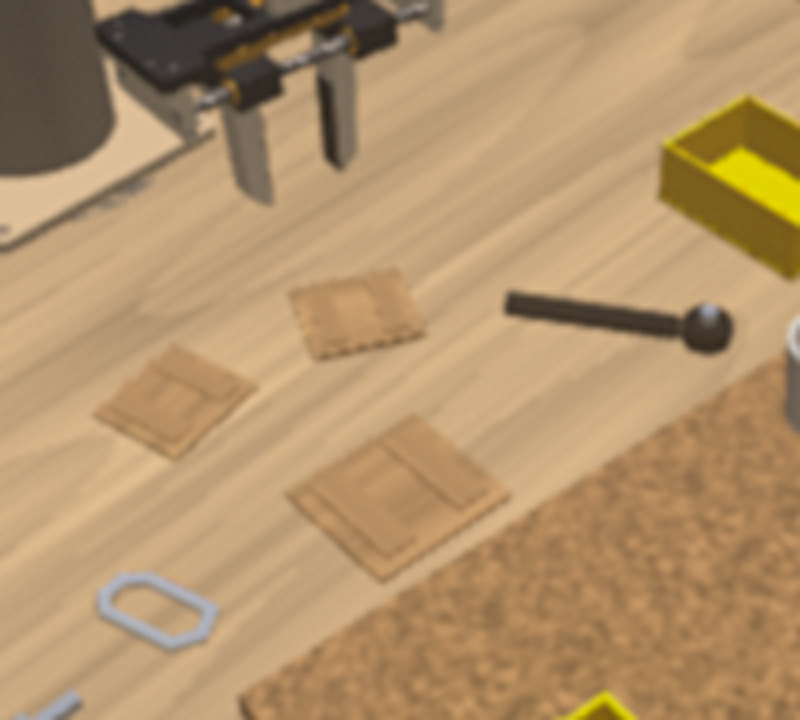

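The wrist view shows the board's corners at about (307,67), (467,60), (467,207) and (317,211), clear of the two small look-alikes at (280,345) and (465,355). The call was refused because it left out "roll". I'll compute positions from this view as a check.

```bash
python3 -c "
from h import *
s=st();k=robot.get_calibration('wrist');T=np.eye(4);T[:3,:3]=Ro.from_rotvec(s['orientation']).as_matrix();T[:3,3]=s['tool_pos']
C=T@k['T_tool_cam']
def g(u,v,z):
    d=C[:3,:3]@np.array([(u/1.5-k['cx'])/k['fx'],(v/1.5-k['cy'])/k['fy'],1]);o=C[:3,3];return o+d*(z-o[2])/d[2]
for n,u,v,z in [('b1',307,67,.014),('b2',467,60,.014),('b3',467,207,.014),('b4',317,211,.014),('eL',0,25,.019),('eR',650,31,.019),('eL',0,25,.019),('s',247,290,.01),('t',508,303,.01)]:
    p=g(u,v,z);print(n,p,S(p)*1000)
"
```

```text
t 3.6 pos [ 0.4326 -0.0721  0.2186] S [-151.1054  -10.2821  218.6241] F_S [-0.4559 -0.4568 -0.4395] op 0.0467 tooly yaw rel shelf y 0.014646997267135475 xdown [-0.0002 -0.0004 -1.    ]
b1 [ 0.5656 -0.0332  0.014 ] [-23.9941  44.8888  14.    ]
b2 [ 0.5565 -0.1412  0.014 ] [-19.5718 -63.375   14.    ]
b3 [ 0.4579 -0.1335  0.014 ] [-118.4016  -68.0485   14.    ]
b4 [ 0.4686 -0.0239  0.014 ] [-121.3691   42.0497   14.    ]
eL [0.6146 0.1609 0.019 ] [  0.5289 243.5855  19.    ]
eR [ 0.5585 -0.2609  0.019 ] [  -2.7066 -181.9509   19.    ]
eL [0.6146 0.1609 0.019 ] [  0.5289 243.5855  19.    ]
s [0.4143 0.0409 0.01  ] [-183.3145   99.5706   10.    ]
t [ 0.3784 -0.1603  0.01  ] [-193.9487 -104.4333   10.    ]
```

>>> {"method": "play_rows", "body": {"plan": [{"slide":[0,0,-0.9],"roll":0,"fingers":0},{"slide":[0,0,-0.9],"roll":0,"fingers":0},{"slide":[0,0,-0.9],"roll":0,"fingers":0},{"slide":[0,0,-0.9],"roll":0,"fingers":0},{"slide":[0,0,-0.9],"roll":0,"fingers":0},{"slide":[0,0,-0.9],"roll":0,"fingers":0},{"slide":[0,0,-0.9],"roll":0,"fingers":0},{"slide":[0,0,-0.5],"roll":0,"fingers":0},{"slide":[0,0,-0.2],"roll":0,"fingers":0},{"slide":[0,0,0],"roll":0,"fingers":0}]}}

```text
t: 4.85
tool_pos: [0.433, -0.072, 0.0089]
orientation: [-2.157, 0.135, 2.157]
force: [-0.7, -0.6, -0.6]
opening: 0.0464
```

```bash
python3 -c "
from h import *
st();shot('scene','s3.png',(130,90,330,270),4)"
```

```text
t 4.85 pos [ 0.433  -0.072   0.0089] S [-150.7025  -10.0501    8.9384] F_S [-0.5787 -0.7227 -0.5729] op 0.0464 tooly yaw rel shelf y -0.03015899898984742 xdown [ 0.0002 -0.0001 -1.    ]
```

View pics/s3.png

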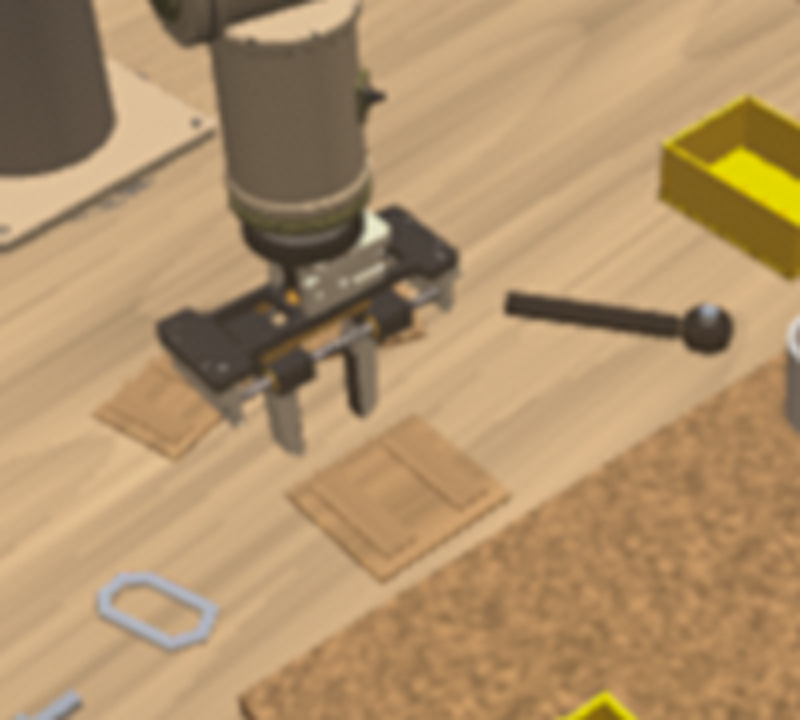

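>>> {"method": "play_rows", "body": {"plan": [{"slide":[0,0,-0.16],"roll":0,"fingers":0},{"slide":[0.2,-0.025,0],"roll":0,"fingers":0},{"slide":[0.2,-0.025,0],"roll":0,"fingers":0},{"slide":[0.1,-0.0125,0],"roll":0,"fingers":0},{"slide":[0.1,-0.0125,0],"roll":0,"fingers":0},{"slide":[0.1,-0.0125,0],"roll":0,"fingers":0},{"slide":[0.1,-0.0125,0],"roll":0,"fingers":0},{"slide":[0.1,-0.0125,0],"roll":0,"fingers":0},{"slide":[0.1,-0.0125,0],"roll":0,"fingers":0},{"slide":[0.1,-0.0125,0],"roll":0,"fingers":0},{"slide":[0.1,-0.0125,0],"roll":0,"fingers":0},{"slide":[0,0,0],"roll":0,"fingers":0}]}}

```text
t: 6.4
tool_pos: [0.4692, -0.0762, 0.0039]
orientation: [-2.158, 0.135, 2.157]
force: [0.0, 0.6, -0.7]
opening: 0.0467
```

```bash
python3 -c "
from h import *
st();shot('scene','s4.png',(180,130,330,265),5);st();shot('wrist','w4.png')"
```

```text
t 6.4 pos [ 0.4692 -0.0762  0.0039] S [-114.2614   -9.7793    3.9481] F_S [-0.0342  0.6491 -0.7071] op 0.0467 tooly yaw rel shelf y -0.008491492787356947 xdown [ 0.0004 -0.0001 -1.    ]
t 6.45 pos [ 0.469  -0.0762  0.0039] S [-114.4335   -9.7617    3.9108] F_S [0.124  0.41   0.1908] op 0.0462 tooly yaw rel shelf y -0.009591546822903751 xdown [ 0.0002 -0.0001 -1.    ]
```

View pics/s4.png

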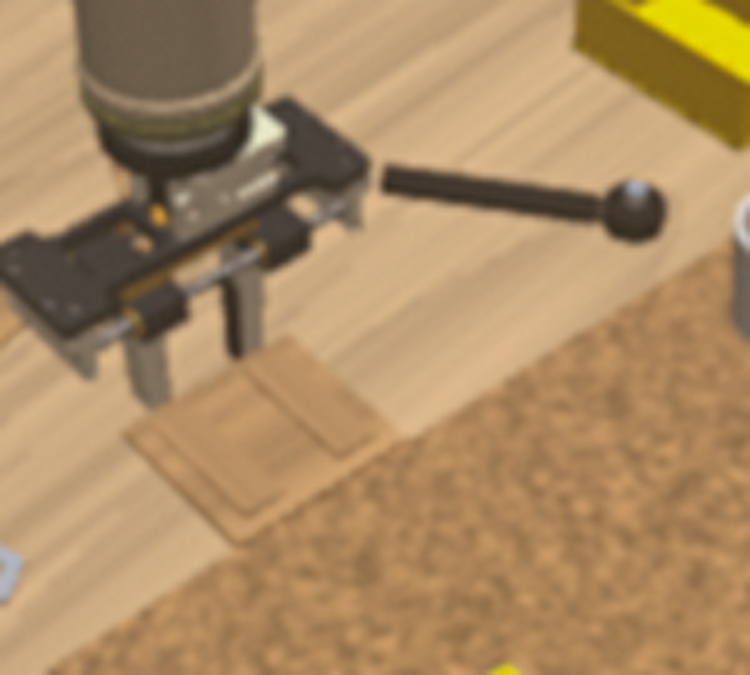

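View pics/w4.png

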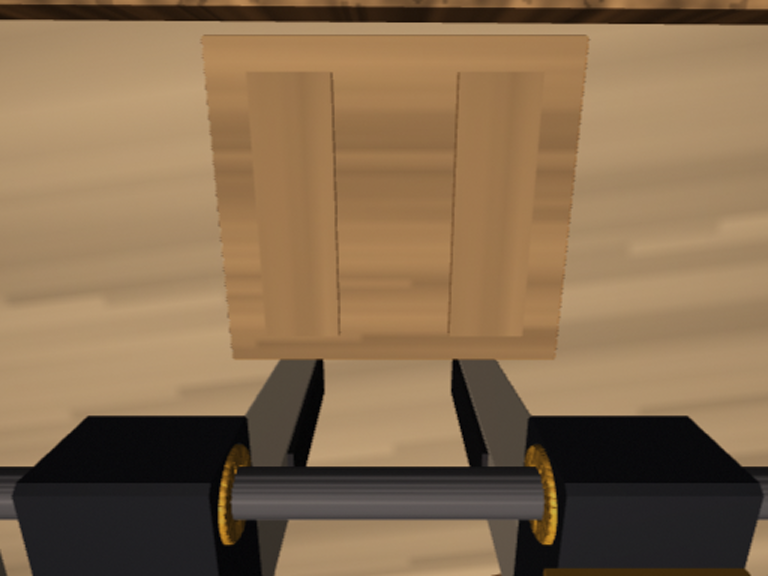

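The board has squared up against both fingertips, with a gap of about 15 px (about 5 mm) left to the plinth. I'm creeping forward until the force shows contact.

>>> {"method": "play_rows", "body": {"plan": [{"slide":[0.05,-0.00625,0],"roll":0,"fingers":0},{"slide":[0.05,-0.00625,0],"roll":0,"fingers":0},{"slide":[0.05,-0.00625,0],"roll":0,"fingers":0},{"slide":[0,0,0],"roll":0,"fingers":0}]}}

```text
t: 7.0
tool_pos: [0.4736, -0.0767, 0.0039]
orientation: [-2.157, 0.135, 2.157]
force: [-0.1, -0.1, -0.3]
opening: 0.0464
```

>>> {"method": "play_rows", "body": {"plan": [{"slide":[0.033,-0.004,0],"roll":0,"fingers":0},{"slide":[0,0,0],"roll":0,"fingers":0}]}}

```text
t: 7.25
tool_pos: [0.4744, -0.0768, 0.0039]
orientation: [-2.157, 0.135, 2.157]
force: [0.3, 0.1, -0.1]
opening: 0.0467
```

>>> {"method": "play_rows", "body": {"plan": [{"slide":[0.033,-0.004,0],"roll":0,"fingers":0},{"slide":[0,0,0],"roll":0,"fingers":0}]}}

```text
t: 7.5
tool_pos: [0.475, -0.0768, 0.0037]
orientation: [-2.156, 0.134, 2.158]
force: [-2.4, 0.5, 1.9]
opening: 0.047
```

>>> {"method": "play_rows", "body": {"plan": [{"slide":[0.033,-0.004,0],"roll":0,"fingers":0},{"slide":[0,0,0],"roll":0,"fingers":0}]}}

```text
t: 7.75
tool_pos: [0.4751, -0.0768, 0.0035]
orientation: [-2.154, 0.134, 2.16]
force: [-5.8, 1.8, 4.9]
opening: 0.0465
```

```bash
cat > traj.py <<'E'
from h import *
P=np.array([(-44,0),(44,0),(44,8),(50,8),(50,14),(40,14),(40,17),(-40,17),(-40,14),(-50,14),(-50,8),(-44,8)],float)
Q=[]
for i in range(len(P)):
    a,b=P[i],P[(i+1)%len(P)]
    for f in np.linspace(0,1,60,endpoint=False):Q.append(a+f*(b-a))
Q=np.array(Q)
def pose(t):
    c,s=np.cos(t),np.sin(t);R=lambda X:np.c_[X[:,0]*c+X[:,1]*s,-X[:,0]*s+X[:,1]*c]
    A=R(Q);dz=-A[:,1].min();A[:,1]+=dz;dx=-A[A[:,1]<19][:,0].max()
    B=R(np.array([(-50,8.),(-44,0),(0,8)]))+[dx,dz];return B
if __name__=="__main__":
    p0=pose(0)[0]
    for d in range(0,121,5):
        B=pose(np.radians(d));print(d,"lip",np.round(B[0]-p0,1),"heel rel lip",np.round(B[1]-B[0],1),"com",np.round(B[2],1))
E
python3 traj.py
```

```text
0 lip [0. 0.] heel rel lip [ 6. -8.] com [-50.   8.]
5 lip [-0.1  8.2] heel rel lip [ 5.3 -8.5] com [-50.3  11.8]
10 lip [ 0.5 16.2] heel rel lip [ 4.5 -8.9] com [-50.3  15.5]
15 lip [ 1.9 24.1] heel rel lip [ 3.7 -9.3] com [-49.8  19.1]
20 lip [ 4.  31.7] heel rel lip [ 2.9 -9.6] com [-49.   22.6]
25 lip [ 6.8 39. ] heel rel lip [ 2.1 -9.8] com [-47.9  25.8]
30 lip [10.4 45.9] heel rel lip [ 1.2 -9.9] com [-46.3  28.9]
35 lip [14.6 52.5] heel rel lip [  0.3 -10. ] com [-44.4  31.8]
40 lip [19.5 58.6] heel rel lip [ -0.5 -10. ] com [-42.2  34.4]
45 lip [25.  64.1] heel rel lip [-1.4 -9.9] com [-39.6  36.8]
50 lip [31.1 69.2] heel rel lip [-2.3 -9.7] com [-36.7  38.8]
55 lip [37.7 73.9] heel rel lip [-3.1 -9.5] com [-33.6  41. ]
60 lip [44.8 78.6] heel rel lip [-3.9 -9.2] com [-30.2  43.3]
65 lip [52.3 82.6] heel rel lip [-4.7 -8.8] com [-26.6  45.3]
70 lip [60.2 86. ] heel rel lip [-5.5 -8.4] com [-22.7  47. ]
75 lip [68.  88.6] heel rel lip [-6.2 -7.9] com [-19.   48.3]
80 lip [75.5 90.5] heel rel lip [-6.8 -7.3] com [-15.8  49.2]
85 lip [83.2 91.6] heel rel lip [-7.4 -6.7] com [-12.5  49.8]
90 lip [91. 92.] heel rel lip [-8. -6.] com [-9. 50.]
95 lip [98.1 92.1] heel rel lip [-8.5 -5.3] com [-6.3 50.3]
100 lip [105.1  91.5] heel rel lip [-8.9 -4.5] com [-3.5 50.3]
105 lip [112.2  90.1] heel rel lip [-9.3 -3.7] com [-0.8 49.8]
110 lip [118.7  88. ] heel rel lip [-9.6 -2.9] com [ 1.6 49. ]
115 lip [124.8  85.2] heel rel lip [-9.8 -2.1] com [ 3.7 47.9]
120 lip [130.5  81.6] heel rel lip [-9.9 -1.2] com [ 5.5 46.3]
```

>>> {"method": "play_rows", "body": {"plan": [{"slide":[0,0,0.07],"roll":0,"fingers":0},{"slide":[0,0,0.07],"roll":0,"fingers":0},{"slide":[0,0,0.07],"roll":0,"fingers":0},{"slide":[0,0,0.07],"roll":0,"fingers":0}]}}

```text
t: 8.25
tool_pos: [0.4752, -0.0767, 0.0117]
orientation: [-2.154, 0.134, 2.159]
force: [-4.1, 1.3, 0.1]
opening: 0.0463
```

```bash
python3 -c "
from h import *
st();shot('scene','s5.png',(180,130,330,265),5);st();shot('wrist','w5.png')"
```

```text
t 8.25 pos [ 0.4752 -0.0767  0.0117] S [-108.2385   -9.4839   11.6829] F_S [-4.1885  0.7529  0.0887] op 0.0463 tooly yaw rel shelf y -0.008195848014807439 xdown [-0.0022  0.0007 -1.    ]
t 8.3 pos [ 0.4753 -0.0767  0.0119] S [-108.1368   -9.4696   11.9452] F_S [-6.4957  1.7989  0.2645] op 0.0464 tooly yaw rel shelf y -0.009379367100507352 xdown [-0.002   0.0007 -1.    ]
```

View pics/s5.png

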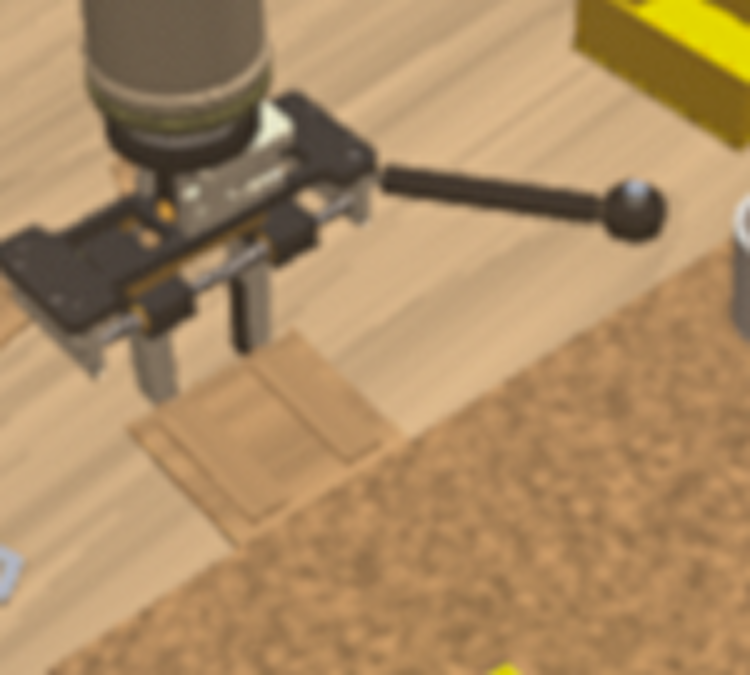

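>>> {"method": "play_rows", "body": {"plan": [{"slide":[0.005,0,0.09],"roll":0,"fingers":0},{"slide":[0.005,0,0.09],"roll":0,"fingers":0},{"slide":[0.01,0,0.09],"roll":0,"fingers":0}]}}

```text
t: 8.72
tool_pos: [0.476, -0.0767, 0.02]
orientation: [-2.155, 0.134, 2.159]
force: [-5.3, 1.4, -0.1]
opening: 0.0467
```

```bash
python3 -c "
from h import *
st();shot('scene','s6.png',(180,130,330,265),5);st();shot('wrist','w6.png')"
```

```text
t 8.72 pos [ 0.476  -0.0767  0.02  ] S [-107.4653   -9.4571   20.0245] F_S [-5.3884  0.7216 -0.0682] op 0.0467 tooly yaw rel shelf y -0.007465929163274154 xdown [-0.0019  0.0006 -1.    ]
t 8.78 pos [ 0.4761 -0.0768  0.0203] S [-107.3647   -9.4524   20.341 ] F_S [-7.0637  1.5411  1.2106] op 0.0463 tooly yaw rel shelf y -0.00607002077596519 xdown [-0.0018  0.0006 -1.    ]
```

View pics/s6.png

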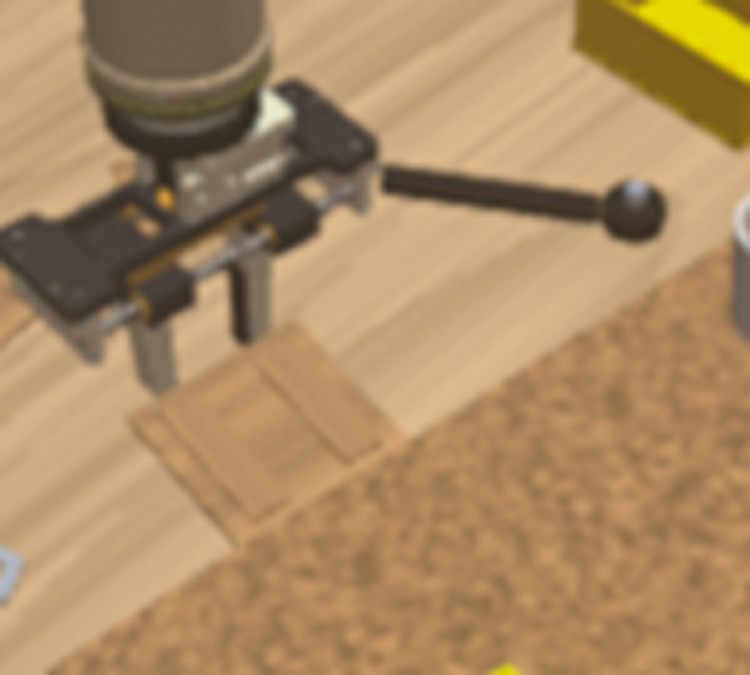

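View pics/w6.png

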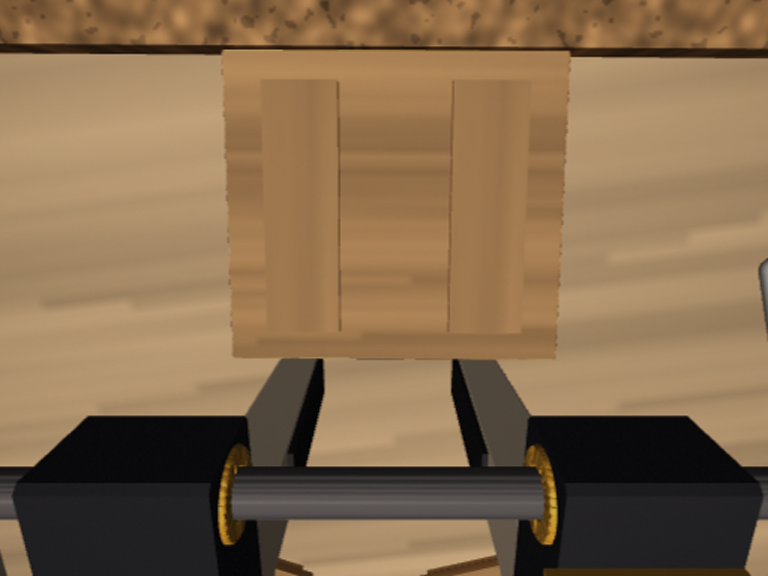

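>>> {"method": "play_rows", "body": {"plan": [{"slide":[0.023,-0.003,0.132],"roll":0,"fingers":0},{"slide":[0.023,-0.003,0.132],"roll":0,"fingers":0},{"slide":[0.035,-0.004,0.127],"roll":0,"fingers":0},{"slide":[0.035,-0.004,0.127],"roll":0,"fingers":0},{"slide":[0.047,-0.006,0.122],"roll":0,"fingers":0},{"slide":[0.047,-0.006,0.122],"roll":0,"fingers":0},{"slide":[0.06,-0.0075,0.115],"roll":0,"fingers":0},{"slide":[0.06,-0.0075,0.115],"roll":0,"fingers":0}]}}

```text
t: 9.82
tool_pos: [0.4845, -0.0776, 0.0495]
orientation: [-2.151, 0.133, 2.162]
force: [-12.4, 3.3, 5.3]
opening: 0.0465
```

```bash
python3 -c "
from h import *
st();shot('scene','s7.png',(180,130,330,265),5);st();shot('wrist','w7.png')"
```

```text
t 9.82 pos [ 0.4845 -0.0776  0.0495] S [-98.9282  -9.2728  49.4761] F_S [-12.71     1.6882   5.3411] op 0.0465 tooly yaw rel shelf y -0.003337201896314923 xdown [-0.0052  0.0013 -1.    ]
t 9.88 pos [ 0.4848 -0.0777  0.05  ] S [-98.5804  -9.2983  49.9995] F_S [-15.1235   2.0378   6.257 ] op 0.0466 tooly yaw rel shelf y -0.0020922381796850686 xdown [-0.0047  0.0012 -1.    ]
```

View pics/s7.png

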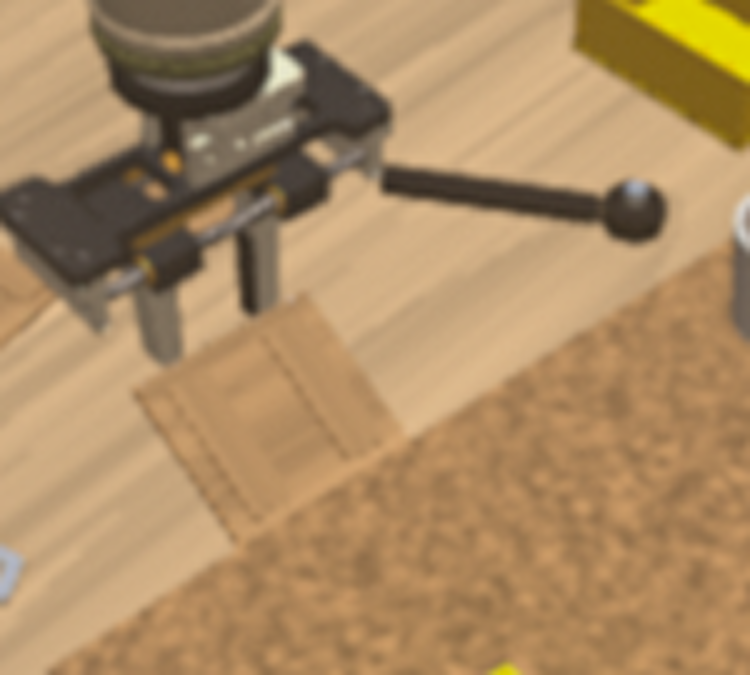

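View pics/w7.png

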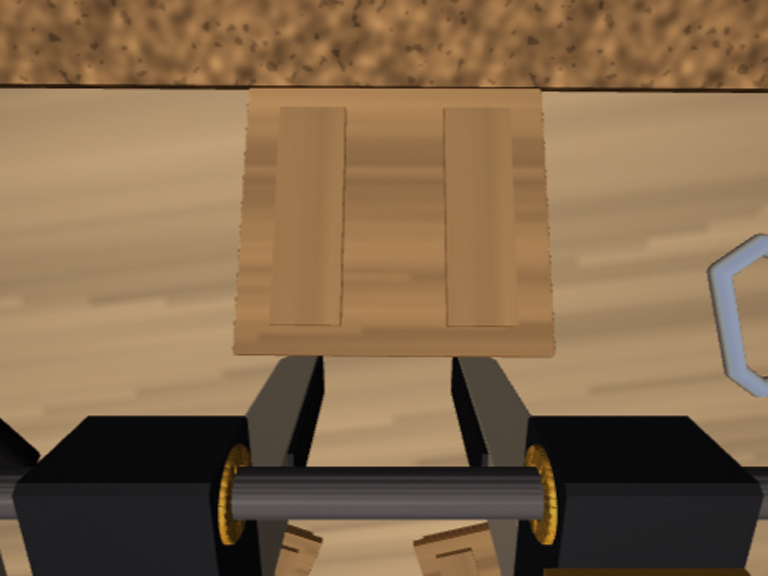

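The board is at about 30°, but the horizontal force has risen to 15 N, so I'm backing off slightly while lifting.

>>> {"method": "play_rows", "body": {"plan": [{"slide":[-0.04,0.005,0.06],"roll":0,"fingers":0},{"slide":[0.0,0.0,0.06],"roll":0,"fingers":0}]}}

```text
t: 10.18
tool_pos: [0.4865, -0.0784, 0.0543]
orientation: [-2.159, 0.135, 2.155]
force: [0.2, 0.9, -0.6]
opening: 0.0467
```

```bash
python3 -c "
from h import *
st()"
```

```text
t 10.18 pos [ 0.4865 -0.0784  0.0543] S [-96.8619  -9.7623  54.3458] F_S [ 0.061   0.8755 -0.5621] op 0.0467 tooly yaw rel shelf y -0.006336001777725642 xdown [ 0.002  -0.0005 -1.    ]
```

```bash
python3 -c "
from h import *
shot('scene','s8.png',(180,130,330,265),5);st();shot('wrist','w8.png')"
```

```text
t 10.22 pos [ 0.4867 -0.0784  0.0547] S [-96.6113  -9.8138  54.6518] F_S [-0.5571  0.2145  0.9804] op 0.0464 tooly yaw rel shelf y -0.007376037547047076 xdown [ 0.0024 -0.0006 -1.    ]
```

View pics/s8.png

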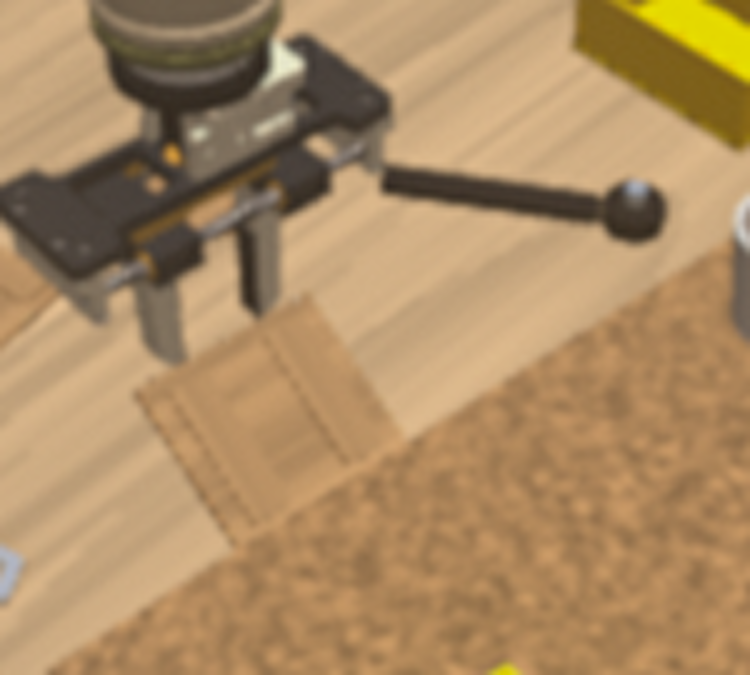

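View pics/w8.png

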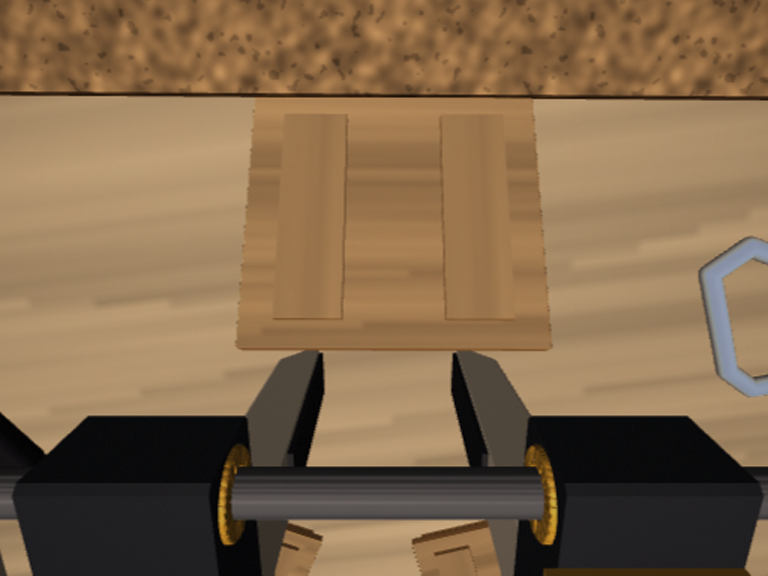

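```bash
python3 -c "
from h import *
st();shot('wrist','w9.png');shot('scene','s9.png',(180,130,330,265),5);st()"
```

```text
t 10.28 pos [ 0.4866 -0.0784  0.0545] S [-96.6932  -9.802   54.5083] F_S [-1.6658  0.384   0.3753] op 0.0467 tooly yaw rel shelf y -0.005762170395996691 xdown [ 0.0022 -0.0006 -1.    ]
t 10.38 pos [ 0.4863 -0.0784  0.0541] S [-97.0759  -9.7779  54.1271] F_S [-0.5709  0.0524 -0.331 ] op 0.0473 tooly yaw rel shelf y -0.009166095886143921 xdown [ 0.0013 -0.0004 -1.    ]
```

View pics/w9.png

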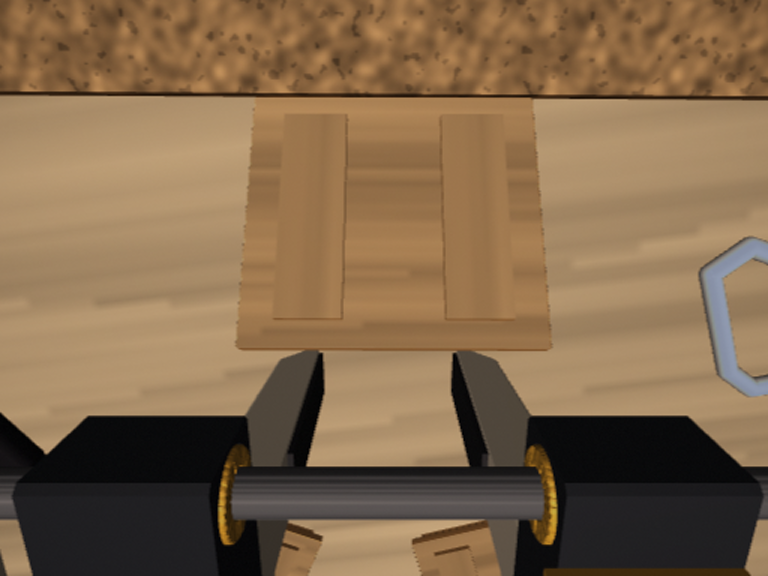

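View pics/s9.png

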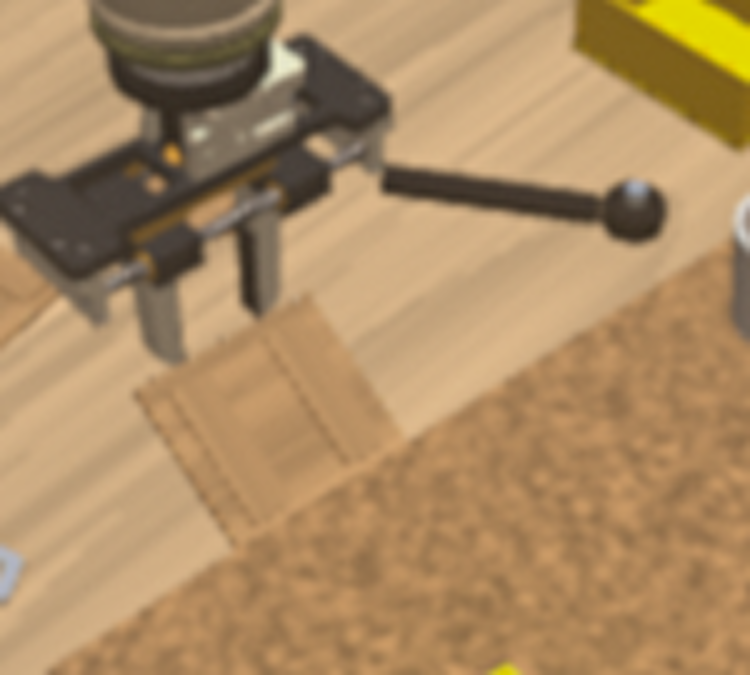

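```bash
cat >> traj.py <<'E'
def corners(deg,sy=-9.5,hw=55):
    t=np.radians(deg);c,s=np.cos(t),np.sin(t)
    A=np.c_[Q[:,0]*c+Q[:,1]*s,-Q[:,0]*s+Q[:,1]*c];dz=-A[:,1].min();dx=-A[A[:,1]+dz<19][:,0].max()
    out=[]
    for (x,z) in [(-50,14),(50,14)]:
        for y in (hw,-hw): out.append(W(np.array([x*c+z*s+dx,sy+y,-x*s+z*c+dz])/1000))
    return out
E
python3 - <<'E'
from traj import *
s=robot.read_state();k=robot.get_calibration('wrist');T=np.eye(4);T[:3,:3]=Ro.from_rotvec(s['orientation']).as_matrix();T[:3,3]=s['tool_pos']
C=np.linalg.inv(T@k['T_tool_cam'])
for d in (0,20,24,28,32,36):
    X=corners(d)
    w=[C[:3,:3]@x+C[:3,3] for x in X];w=[1.5*np.array([k['fx']*p[0]/p[2]+k['cx'],k['fy']*p[1]/p[2]+k['cy']]) for p in w]
    print(d,"scene",[np.round((proj("scene",x)-[180,130])*5) for x in X[:3]],"wrist",np.round(w))
E
```

```text
0 scene [array([292., 333.]), array([126., 431.]), array([413., 439.])] wrist [[264. 339.]
 [514. 339.]
 [245.  96.]
 [533.  96.]]
20 scene [array([298., 298.]), array([127., 397.]), array([413., 443.])] wrist [[243. 356.]
 [535. 356.]
 [247.  96.]
 [531.  97.]]
24 scene [array([300., 293.]), array([129., 392.]), array([413., 444.])] wrist [[239. 356.]
 [540. 355.]
 [248.  97.]
 [530.  97.]]
28 scene [array([304., 289.]), array([132., 388.]), array([413., 445.])] wrist [[233. 354.]
 [545. 354.]
 [248.  97.]
 [530.  97.]]
32 scene [array([308., 285.]), array([135., 385.]), array([413., 446.])] wrist [[228. 351.]
 [551. 351.]
 [249.  97.]
 [529.  97.]]
36 scene [array([312., 282.]), array([139., 382.]), array([413., 447.])] wrist [[222. 346.]
 [556. 346.]
 [249.  97.]
 [528.  97.]]
```

The board rests at about 30°, held by the fingertips right at the lip's lower corner. I'm continuing along the arc with a light preload.

>>> {"method": "play_rows", "body": {"plan": [{"slide":[0.06,-0.0075,0],"roll":0,"fingers":0},{"slide":[0.035,-0.004,0.055],"roll":0,"fingers":0}]}}

```text
t: 10.62
tool_pos: [0.4875, -0.0783, 0.0549]
orientation: [-2.154, 0.134, 2.16]
force: [-5.1, 0.2, 2.4]
opening: 0.0463
```

```bash
python3 -c "
from h import *
st();shot('wrist','w10.png')"
```

```text
t 10.62 pos [ 0.4875 -0.0783  0.0549] S [-95.8642  -9.5865  54.8649] F_S [-5.0576 -0.3987  2.4169] op 0.0463 tooly yaw rel shelf y -0.010767827917973705 xdown [-0.0024  0.0004 -1.    ]
```

View pics/w10.png

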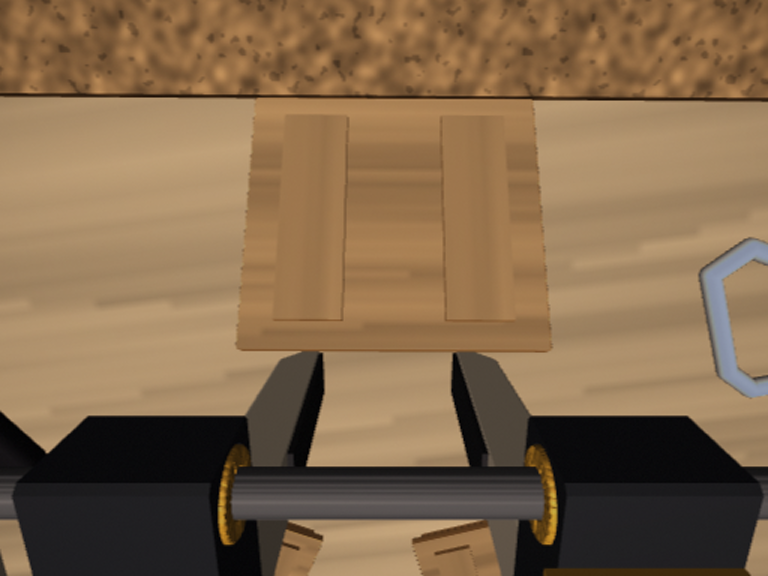

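>>> {"method": "play_rows", "body": {"plan": [{"slide":[0.045,-0.0055,0.08],"roll":0,"fingers":0},{"slide":[0.045,-0.0055,0.08],"roll":0,"fingers":0}]}}

```text
t: 10.92
tool_pos: [0.491, -0.0788, 0.0601]
orientation: [-2.156, 0.134, 2.158]
force: [-4.8, 0.4, 1.9]
opening: 0.0468
```

```bash
python3 -c "
from h import *
st()"
```

```text
t 10.93 pos [ 0.491  -0.0788  0.0601] S [-92.3267  -9.6142  60.1434] F_S [-4.8091 -0.1983  1.8676] op 0.0468 tooly yaw rel shelf y -0.007826062380885901 xdown [-0.0006  0.0001 -1.    ]
```

Force is holding at about 5 N. Next I follow the arc from 35° to 45°.

>>> {"method": "play_rows", "body": {"plan": [{"slide":[0.08,-0.01,0.105],"roll":0,"fingers":0},{"slide":[0.083,-0.01,0.103],"roll":0,"fingers":0}]}}

```text
t: 11.18
tool_pos: [0.4965, -0.0795, 0.0668]
orientation: [-2.158, 0.135, 2.156]
force: [-2.9, 0.5, 1.5]
opening: 0.0466
```

```bash
python3 -c "
from h import *
st();shot('wrist','w11.png')"
```

```text
t 11.18 pos [ 0.4965 -0.0795  0.0668] S [-86.7313  -9.6817  66.8356] F_S [-2.953   0.1598  1.5281] op 0.0466 tooly yaw rel shelf y -0.008287512622104032 xdown [ 0.0007 -0.0002 -1.    ]
```

View pics/w11.png

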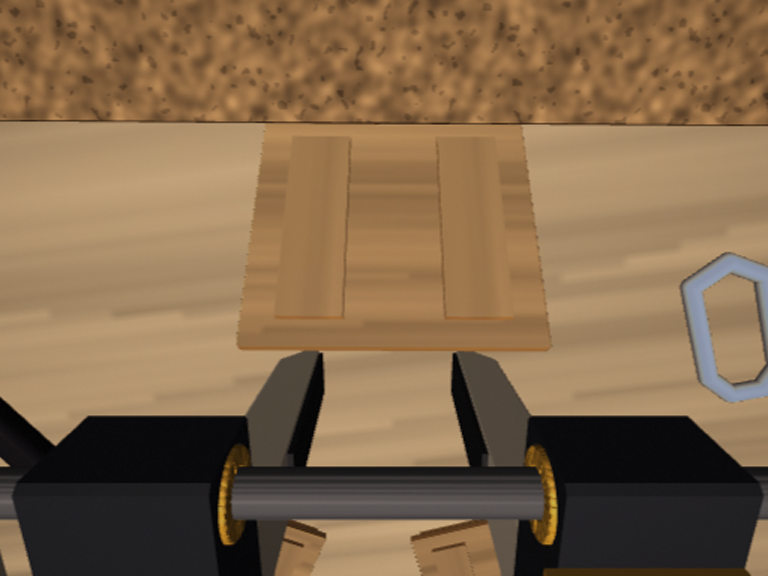

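>>> {"method": "play_rows", "body": {"plan": [{"slide":[0.13,-0.016,0.105],"roll":0,"fingers":0},{"slide":[0.14,-0.0175,0.1],"roll":0,"fingers":0},{"slide":[0.145,-0.018,0.095],"roll":0,"fingers":0}]}}

```text
t: 11.6
tool_pos: [0.5092, -0.0811, 0.0758]
orientation: [-2.158, 0.135, 2.156]
force: [-0.4, 0.7, 0.1]
opening: 0.0464
```

```bash
python3 -c "
from h import *
st();shot('wrist','w12.png');shot('scene','s12.png',(180,130,330,265),5)"
```

```text
t 11.6 pos [ 0.5092 -0.0811  0.0758] S [-73.9364  -9.6155  75.7765] F_S [-0.5079  0.6747  0.124 ] op 0.0464 tooly yaw rel shelf y -0.008729957754297857 xdown [ 0.0009 -0.0001 -1.    ]
```

View pics/s12.png

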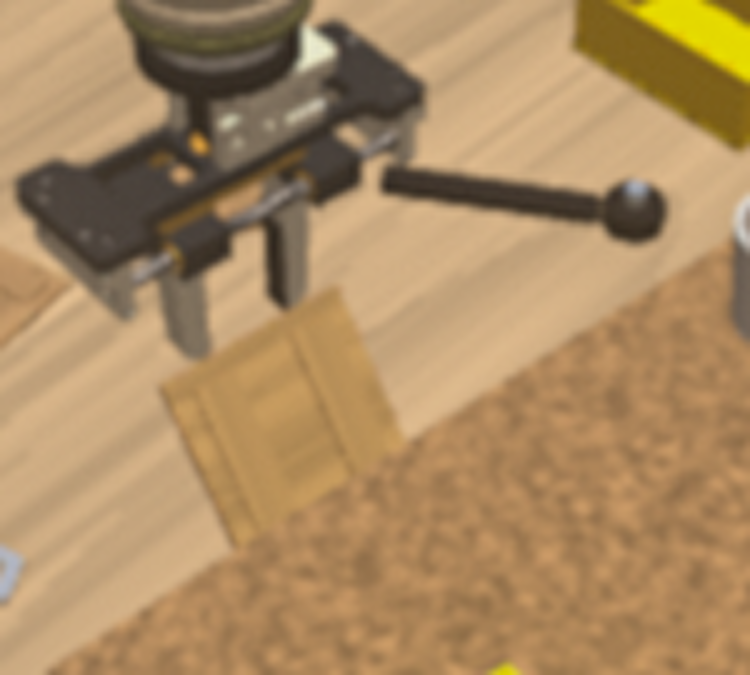

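>>> {"method": "play_rows", "body": {"plan": [{"slide":[0.18,-0.0225,0.1],"roll":0,"fingers":0},{"slide":[0.19,-0.024,0.09],"roll":0,"fingers":0},{"slide":[0.2,-0.025,0.08],"roll":0,"fingers":0},{"slide":[0.2,-0.025,0.07],"roll":0,"fingers":0},{"slide":[0.2,-0.025,0.06],"roll":0,"fingers":0}]}}

```text
t: 12.32
tool_pos: [0.5383, -0.0848, 0.0883]
orientation: [-2.158, 0.135, 2.157]
force: [-2.7, 0.3, 8.7]
opening: 0.046
```

```bash
python3 -c "
from h import *
st();shot('wrist','w13.png');shot('scene','s13.png',(180,130,330,265),5)"
```

```text
t 12.32 pos [ 0.5383 -0.0848  0.0883] S [-44.6264  -9.7043  88.2578] F_S [-2.694  -0.0598  8.6897] op 0.046 tooly yaw rel shelf y -0.006953039491421009 xdown [ 0.0005 -0.0002 -1.    ]
```

View pics/s13.png

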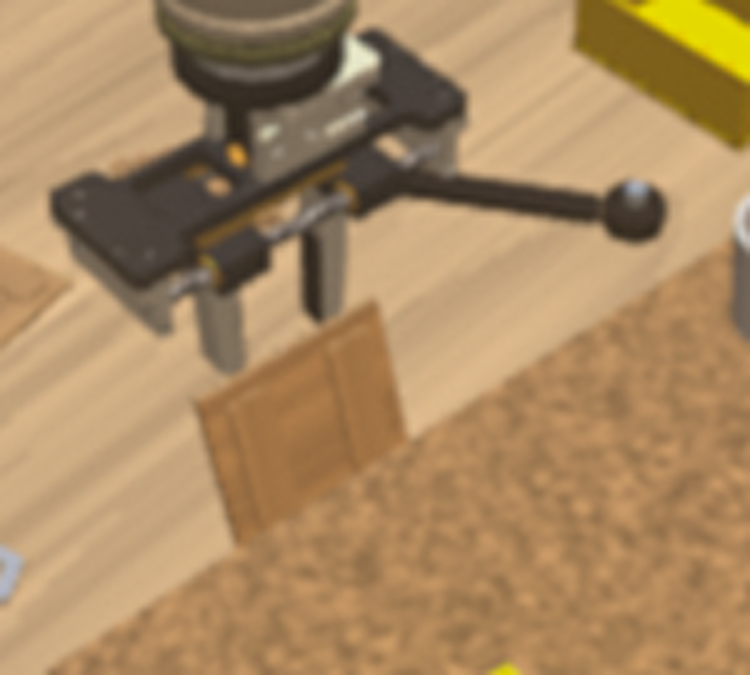

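View pics/w13.png

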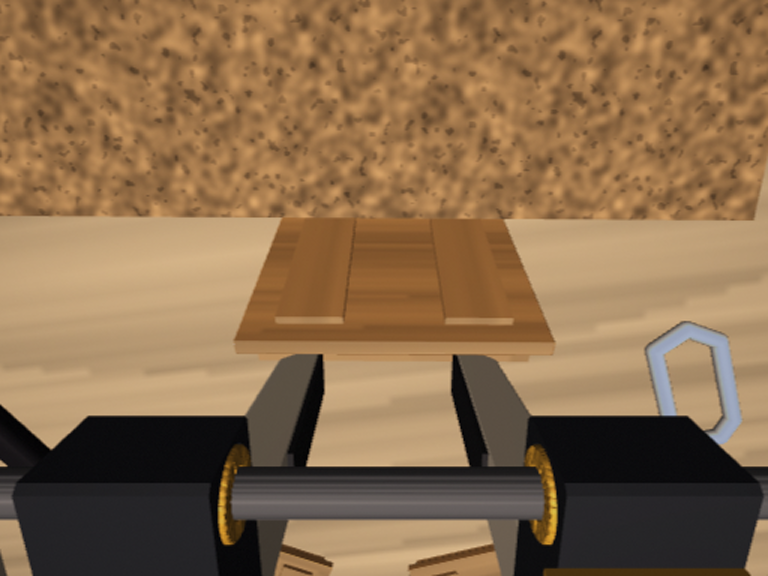

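At about 72° the tips bear down on the rebate step (Fz 8.7 N). I'm raising them 4 mm before pushing on.

>>> {"method": "play_rows", "body": {"plan": [{"slide":[0,0,0.13],"roll":0,"fingers":0},{"slide":[0.16,-0.02,0.05],"roll":0,"fingers":0},{"slide":[0.16,-0.02,0.04],"roll":0,"fingers":0},{"slide":[0.16,-0.02,0.04],"roll":0,"fingers":0}]}}

```text
t: 12.92
tool_pos: [0.5524, -0.0865, 0.0952]
orientation: [-2.157, 0.134, 2.157]
force: [-0.2, 0.8, 0.1]
opening: 0.0464
```

```bash
python3 -c "
from h import *
st();shot('wrist','w14.png')"
```

```text
t 12.93 pos [ 0.5524 -0.0865  0.0952] S [-30.4711  -9.611   95.1634] F_S [-0.2753  0.7918  0.111 ] op 0.0464 tooly yaw rel shelf y -0.008899596658480391 xdown [-0.      0.0001 -1.    ]
```

View pics/w14.png

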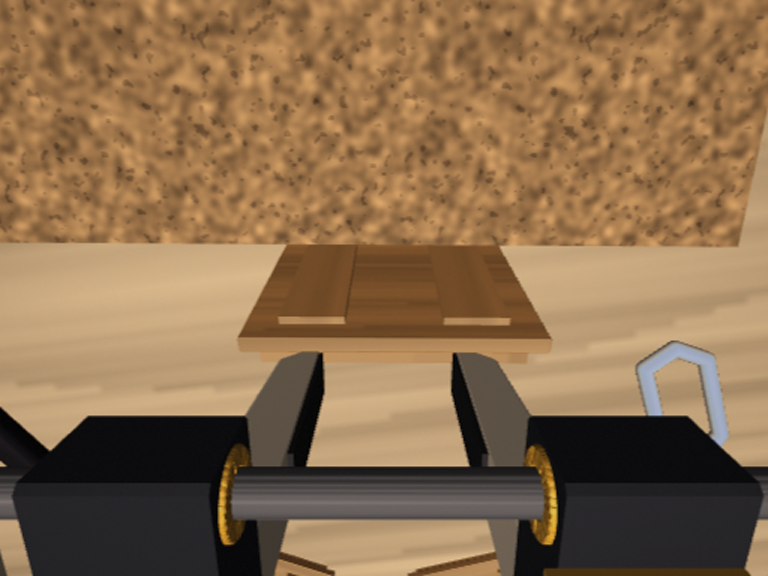

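>>> {"method": "play_rows", "body": {"plan": [{"slide":[0.16,-0.02,0.03],"roll":0,"fingers":0},{"slide":[0.16,-0.02,0.02],"roll":0,"fingers":0},{"slide":[0.16,-0.02,0],"roll":0,"fingers":0},{"slide":[0.16,-0.02,0],"roll":0,"fingers":0},{"slide":[0.16,-0.02,0],"roll":0,"fingers":0}]}}

```text
t: 13.6
tool_pos: [0.5763, -0.0895, 0.0966]
orientation: [-2.157, 0.135, 2.157]
force: [-1.3, -0.1, 0.0]
opening: 0.0466
```

```bash
python3 -c "
from h import *
st();shot('wrist','w15.png');shot('scene','s15.png',(180,130,330,265),5)"
```

```text
t 13.6 pos [ 0.5763 -0.0895  0.0966] S [-6.3805 -9.6236 96.6114] F_S [-1.3066 -0.218   0.0378] op 0.0466 tooly yaw rel shelf y -0.009296549357557637 xdown [-0.0001  0.     -1.    ]
```

View pics/w15.png

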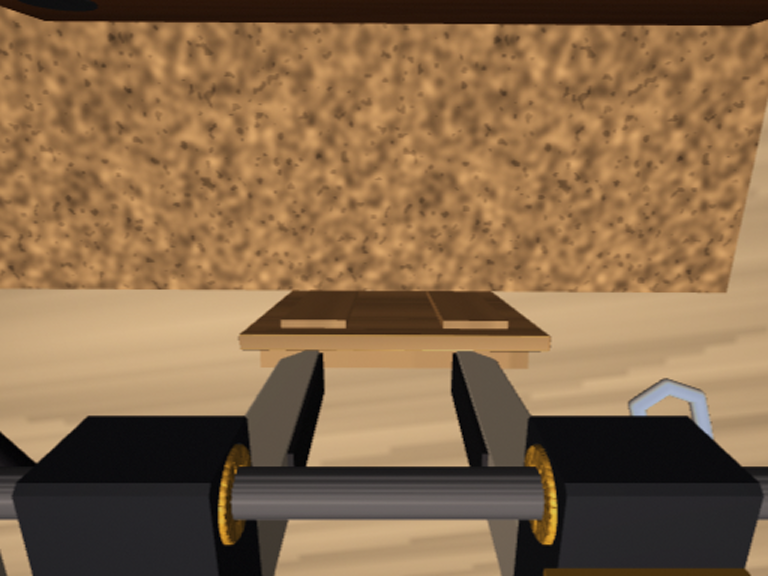

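View pics/s15.png

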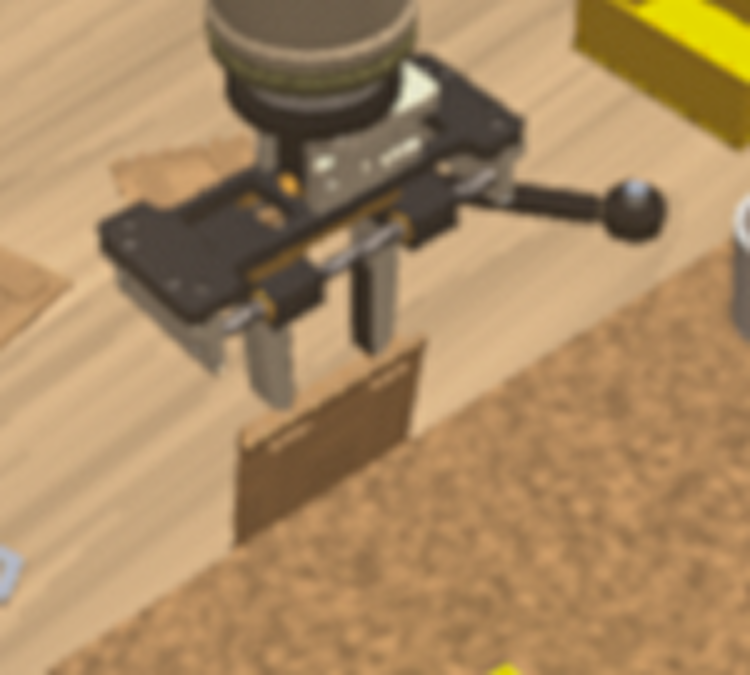

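>>> {"method": "play_rows", "body": {"plan": [{"slide":[0.15,-0.019,0],"roll":0,"fingers":0},{"slide":[0.15,-0.019,-0.01],"roll":0,"fingers":0},{"slide":[0.15,-0.019,-0.03],"roll":0,"fingers":0},{"slide":[0.15,-0.019,-0.03],"roll":0,"fingers":0}]}}

```text
t: 14.2
tool_pos: [0.5943, -0.0917, 0.0945]
orientation: [-2.157, 0.135, 2.157]
force: [0.8, 0.0, -0.2]
opening: 0.0464
```

```bash
python3 -c "
from h import *
st();shot('wrist','w16.png');shot('scene','s16.png',(180,130,330,265),5)"
```

```text
t 14.2 pos [ 0.5943 -0.0917  0.0945] S [11.8285 -9.628  94.5373] F_S [ 0.8038  0.1472 -0.1938] op 0.0464 tooly yaw rel shelf y -0.009265353222744466 xdown [ 0.0001  0.     -1.    ]
```

View pics/w16.png

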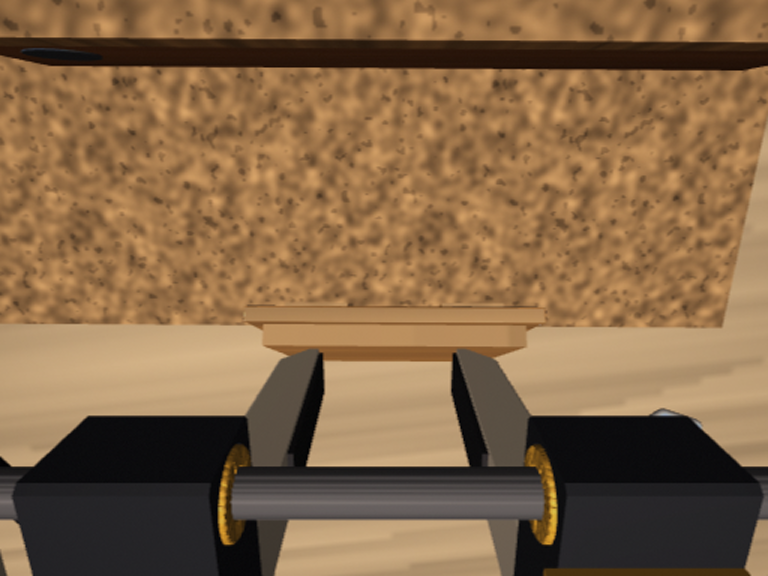

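View pics/s16.png

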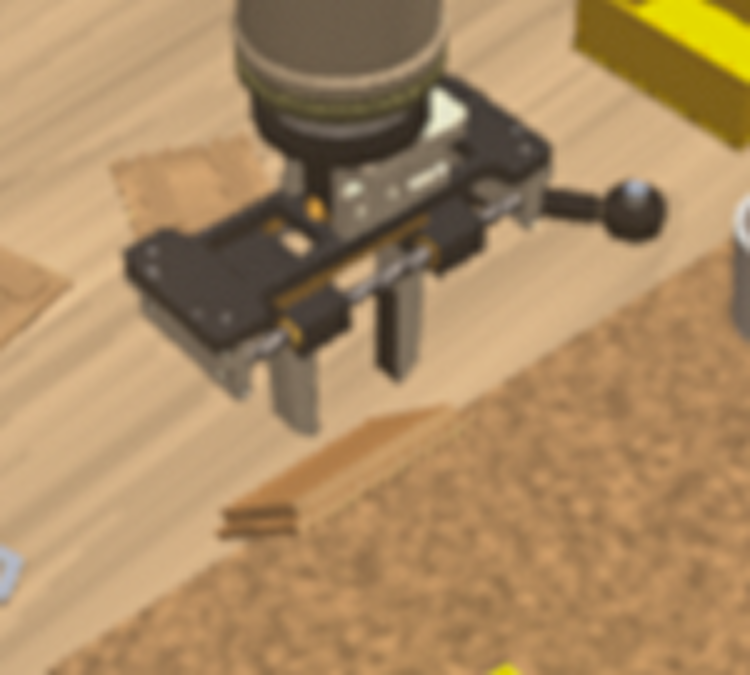

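It is toppling forward: the scene frame shows it nearly flat. I'm retracting while it settles.

>>> {"method": "play_rows", "body": {"plan": [{"slide":[-0.5,0.062,0],"roll":0,"fingers":0},{"slide":[-0.9,0.112,0],"roll":0,"fingers":0},{"slide":[-0.9,0.112,0],"roll":0,"fingers":0},{"slide":[-0.9,0.112,0],"roll":0,"fingers":0},{"slide":[0,0,0],"roll":0,"fingers":0}]}}

```text
t: 14.92
tool_pos: [0.4967, -0.0795, 0.0943]
orientation: [-2.156, 0.135, 2.158]
force: [1.1, -0.7, -0.7]
opening: 0.0464
```

```bash
python3 -c "
from h import *
st();shot('wrist','w17.png');shot('scene','s17.png',(180,130,330,265),5);shot('top','t17.png',(200,110,350,245),5)"
```

```text
t 14.93 pos [ 0.4967 -0.0795  0.0943] S [-86.5413  -9.5913  94.3406] F_S [ 1.2217 -0.5774 -0.7021] op 0.0464 tooly yaw rel shelf y -0.013938364157979777 xdown [-0.0007  0.0002 -1.    ]
```

View pics/w17.png

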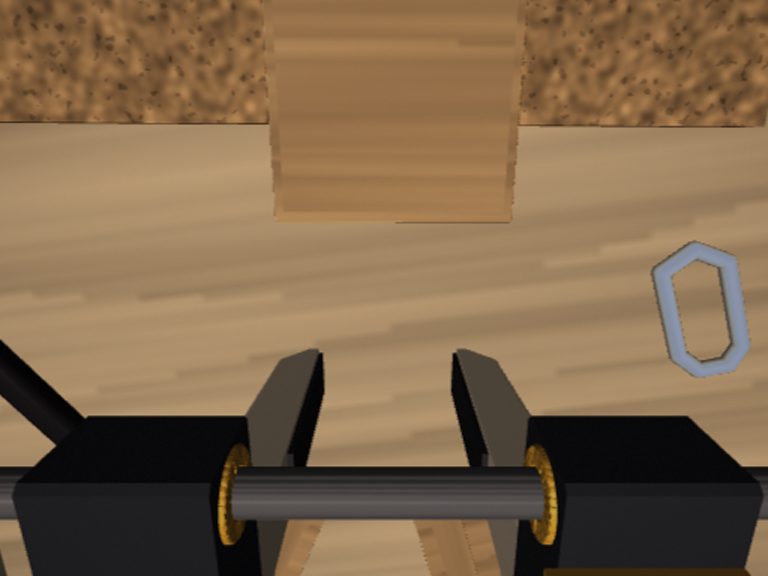

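View pics/s17.png

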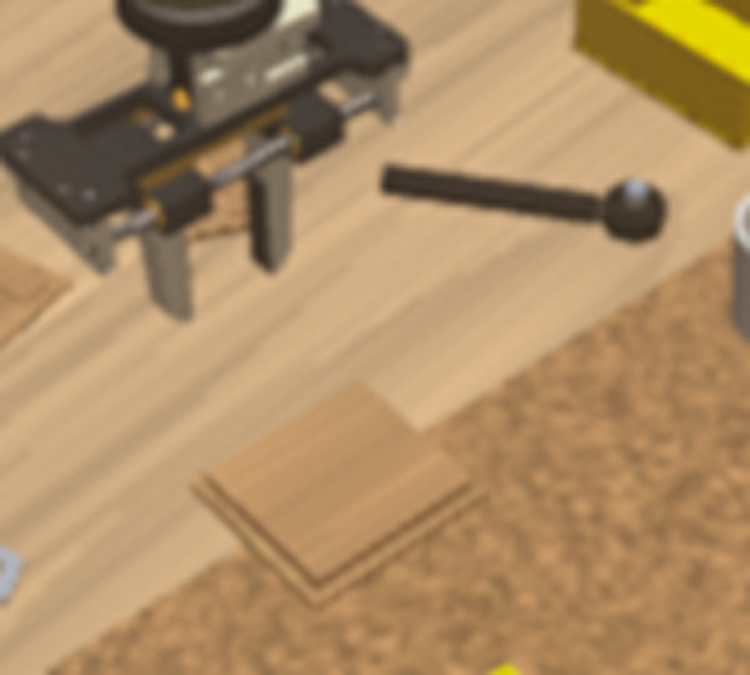

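View pics/t17.png

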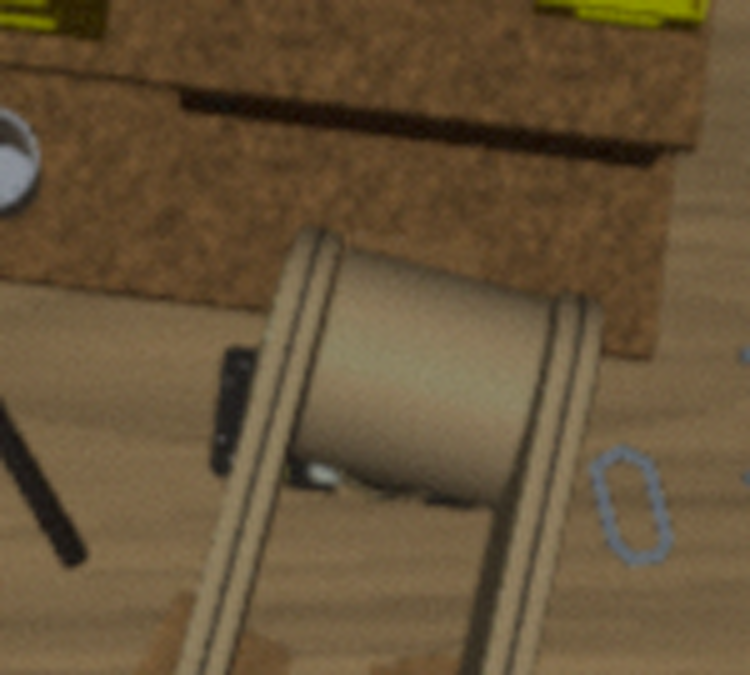

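```bash
python3 - <<'E'
from h import *
s=robot.read_state();k=robot.get_calibration('wrist');T=np.eye(4);T[:3,:3]=Ro.from_rotvec(s['orientation']).as_matrix();T[:3,3]=s['tool_pos']
C=T@k['T_tool_cam']
def g(u,v,z):
    d=C[:3,:3]@np.array([(u/1.5-k['cx'])/k['fx'],(v/1.5-k['cy'])/k['fy'],1]);o=C[:3,3];return S(o+d*(z-o[2])/d[2])*1000
for z in (.008,.018,.022,.028): print(z,g(275,221,z),g(512,221,z))
# scene: corners of lip
for n,(u,v) in {"farL":(487,490),"farR":(315,603),"nearR":(195,483)}.items():
    for z in (.008,.02,.025,.028): print(n,z,S(ray("scene",(180+u/5,130+v/5),z))*1000)
E
```

```text
0.008 [-42.715   47.7125   8.    ] [-42.7237 -71.8011   8.    ]
0.018 [-41.1109  45.4806  18.    ] [-41.1192 -69.2954  18.    ]
0.022 [-40.4692  44.5878  22.    ] [-40.4774 -68.2932  22.    ]
0.028 [-39.5067  43.2487  28.    ] [-39.5147 -66.7898  28.    ]
farL 0.008 [46.5407 54.9507  8.    ]
farL 0.02 [53.7644 47.7939 20.    ]
farL 0.025 [56.7742 44.8119 25.    ]
farL 0.028 [58.5802 43.0227 28.    ]
farR 0.008 [ 45.4941 -56.5887   8.    ]
farR 0.02 [ 52.7334 -62.0856  20.    ]
farR 0.025 [ 55.7497 -64.376   25.    ]
farR 0.028 [ 57.5595 -65.7503  28.    ]
nearR 0.008 [-53.1698 -55.378    8.    ]
nearR 0.02 [-44.4623 -60.8929  20.    ]
nearR 0.025 [-40.8342 -63.1909  25.    ]
nearR 0.028 [-38.6574 -64.5696  28.    ]
```

The board lies flat on the ledge edge, runners down: near edge at shelf x of about -40 mm, middle at about +9 mm, y about -11 mm, already square. I'm lowering the fingers to lip height to push it home.

>>> {"method": "play_rows", "body": {"plan": [{"slide":[0,0,-0.8],"roll":0,"fingers":0},{"slide":[0,0,-0.8],"roll":0,"fingers":0},{"slide":[0,0,-0.65],"roll":0,"fingers":0},{"slide":[0.3,-0.0375,-0.12],"roll":0,"fingers":0},{"slide":[0.3,-0.0375,0],"roll":0,"fingers":0},{"slide":[0.3,-0.0375,0],"roll":0,"fingers":0},{"slide":[0,0,0],"roll":0,"fingers":0}]}}

```text
t: 15.95
tool_pos: [0.5266, -0.0834, 0.0245]
orientation: [-2.159, 0.135, 2.155]
force: [-0.6, 0.0, -0.3]
opening: 0.0464
```

```bash
python3 -c "
from h import *
st();shot('wrist','w18.png')"
```

```text
t 15.95 pos [ 0.5266 -0.0834  0.0245] S [-56.3706  -9.8197  24.5052] F_S [-0.6292 -0.0637 -0.2577] op 0.0464 tooly yaw rel shelf y -0.0037378686977262987 xdown [ 0.0019 -0.0005 -1.    ]
```

View pics/w18.png

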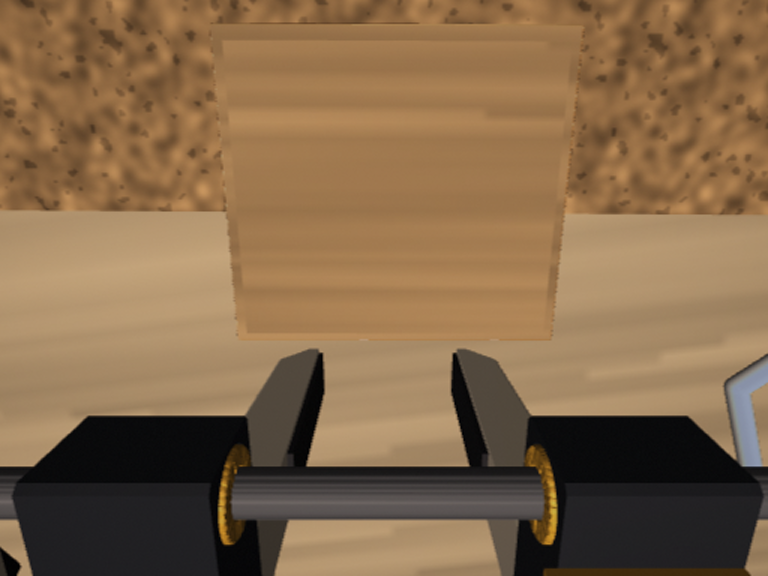

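>>> {"method": "play_rows", "body": {"plan": [{"slide":[0.1,-0.0125,-0.04],"roll":0,"fingers":0},{"slide":[0.1,-0.0125,0],"roll":0,"fingers":0},{"slide":[0.1,-0.0125,0],"roll":0,"fingers":0},{"slide":[0.15,-0.019,0],"roll":0,"fingers":0},{"slide":[0.15,-0.019,0],"roll":0,"fingers":0},{"slide":[0.15,-0.019,0],"roll":0,"fingers":0},{"slide":[0.15,-0.019,0],"roll":0,"fingers":0},{"slide":[0.15,-0.019,0],"roll":0,"fingers":0},{"slide":[0,0,0],"roll":0,"fingers":0}]}}

```text
t: 17.12
tool_pos: [0.557, -0.0872, 0.0224]
orientation: [-2.158, 0.135, 2.157]
force: [-0.8, -0.0, 0.3]
opening: 0.0463
```

```bash
python3 -c "
from h import *
st();shot('wrist','w19.png')"
```

```text
t 17.12 pos [ 0.557  -0.0872  0.0224] S [-25.7993  -9.7709  22.3762] F_S [-0.831  -0.1245  0.31  ] op 0.0463 tooly yaw rel shelf y -0.006280127446501638 xdown [ 0.0005 -0.0001 -1.    ]
```

View pics/w19.png

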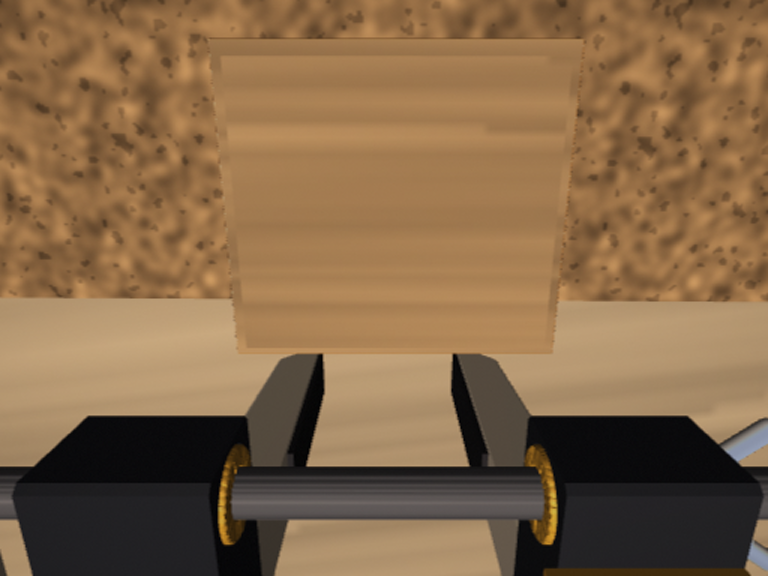

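>>> {"method": "play_rows", "body": {"plan": [{"slide":[0.15,-0.019,0.02],"roll":0,"fingers":0},{"slide":[0.15,-0.019,0],"roll":0,"fingers":0},{"slide":[0.15,-0.019,0],"roll":0,"fingers":0},{"slide":[0.15,-0.019,0],"roll":0,"fingers":0},{"slide":[0.15,-0.019,0],"roll":0,"fingers":0},{"slide":[0.15,-0.019,0],"roll":0,"fingers":0},{"slide":[0.15,-0.019,0],"roll":0,"fingers":0},{"slide":[0.05,-0.006,0],"roll":0,"fingers":0},{"slide":[0,0,0],"roll":0,"fingers":0}]}}

```text
t: 18.3
tool_pos: [0.5897, -0.0913, 0.0229]
orientation: [-2.157, 0.135, 2.157]
force: [0.6, -0.0, 0.2]
opening: 0.0463
```

>>> {"method": "play_rows", "body": {"plan": [{"slide":[0.05,-0.006,0],"roll":0,"fingers":0},{"slide":[0.05,-0.006,0],"roll":0,"fingers":0},{"slide":[0,0,0],"roll":0,"fingers":0}]}}

```text
t: 18.68
tool_pos: [0.5926, -0.0916, 0.0229]
orientation: [-2.157, 0.135, 2.157]
force: [-0.4, -1.0, -0.5]
opening: 0.0465
```

```bash
python3 -c "
from h import *
st();shot('wrist','w20.png')"
```

```text
t 18.68 pos [ 0.5926 -0.0916  0.0229] S [10.1072 -9.7702 22.8836] F_S [-0.2891 -1.0543 -0.5473] op 0.0465 tooly yaw rel shelf y -0.007833908194783135 xdown [ 0.0001 -0.     -1.    ]
```

View pics/w20.png

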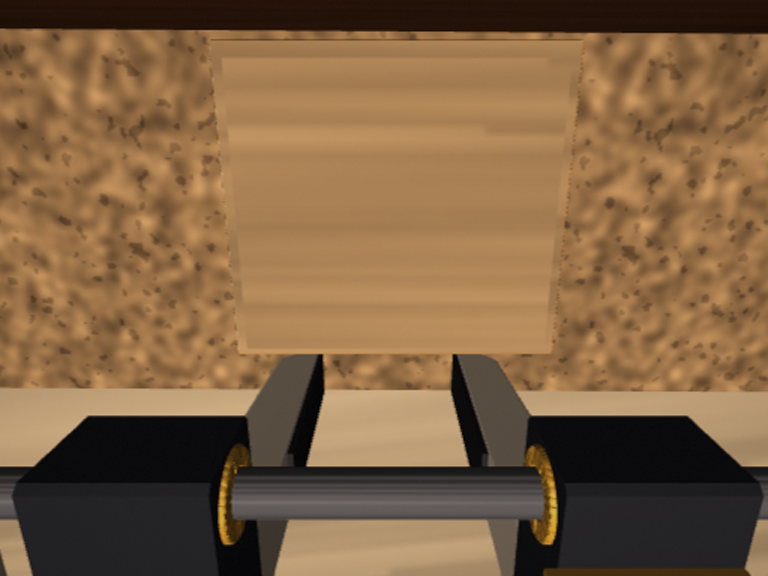

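A gap of about 8 px (about 2–3 mm) to the door remains, so I'm creeping on until contact.

>>> {"method": "play_rows", "body": {"plan": [{"slide":[0.035,-0.004,0],"roll":0,"fingers":0},{"slide":[0.035,-0.004,0],"roll":0,"fingers":0},{"slide":[0,0,0],"roll":0,"fingers":0}]}}

```text
t: 19.1
tool_pos: [0.5947, -0.0919, 0.0229]
orientation: [-2.157, 0.135, 2.157]
force: [-0.8, 0.2, -0.8]
opening: 0.0465
```

>>> {"method": "play_rows", "body": {"plan": [{"slide":[0.035,-0.004,0],"roll":0,"fingers":0},{"slide":[0,0,0],"roll":0,"fingers":0}]}}

```text
t: 19.35
tool_pos: [0.5958, -0.092, 0.0229]
orientation: [-2.157, 0.135, 2.157]
force: [0.1, -0.2, -0.2]
opening: 0.0467
```

>>> {"method": "play_rows", "body": {"plan": [{"slide":[0.035,-0.004,0],"roll":0,"fingers":0},{"slide":[0,0,0],"roll":0,"fingers":0}]}}

```text
t: 19.6
tool_pos: [0.5961, -0.092, 0.0228]
orientation: [-2.155, 0.134, 2.158]
force: [-5.1, 0.3, 3.6]
opening: 0.0467
```

The board touches the door with 5 N. I'm backing straight off and lifting.

>>> {"method": "play_rows", "body": {"plan": [{"slide":[-0.1,0.0125,0],"roll":0,"fingers":0},{"slide":[-0.3,0.0375,0],"roll":0,"fingers":0},{"slide":[-0.8,0.1,0],"roll":0,"fingers":0},{"slide":[-0.9,0.112,0.3],"roll":0,"fingers":0},{"slide":[-0.9,0.112,0.8],"roll":0,"fingers":0},{"slide":[-0.9,0.112,0.9],"roll":0,"fingers":0},{"slide":[-0.3,0,0.9],"roll":0,"fingers":0},{"slide":[0,0,0.9],"roll":0,"fingers":0},{"slide":[0,0,0.9],"roll":0,"fingers":0},{"slide":[0,0,0],"roll":0,"fingers":0}]}}

```text
t: 20.85
tool_pos: [0.4722, -0.0779, 0.1663]
orientation: [-2.163, 0.136, 2.152]
force: [0.1, 0.3, -0.1]
opening: 0.0467
```

```bash
python3 - <<'E'
from h import *
s=st();shot('wrist','w21.png');shot('scene','s21.png');shot('top','t21.png')
k=robot.get_calibration('wrist')
print(proj("scene",W([.022,-.065,.028])),[d for d in robot.mark_of('scene','board')[:2]])
E
```

```text
t 20.85 pos [ 0.4722 -0.0779  0.1663] S [-111.129   -11.1149  166.3196] F_S [ 0.0497  0.2997 -0.0758] op 0.0467 tooly yaw rel shelf y -0.009128779640988682 xdown [ 0.0052 -0.0014 -1.    ]
[233.9436 241.3741] [{'point': [264.5, 239.7], 'p': 0.67}, {'point': [174.6, 193.9], 'p': 0.66}]
```

View pics/w21.png

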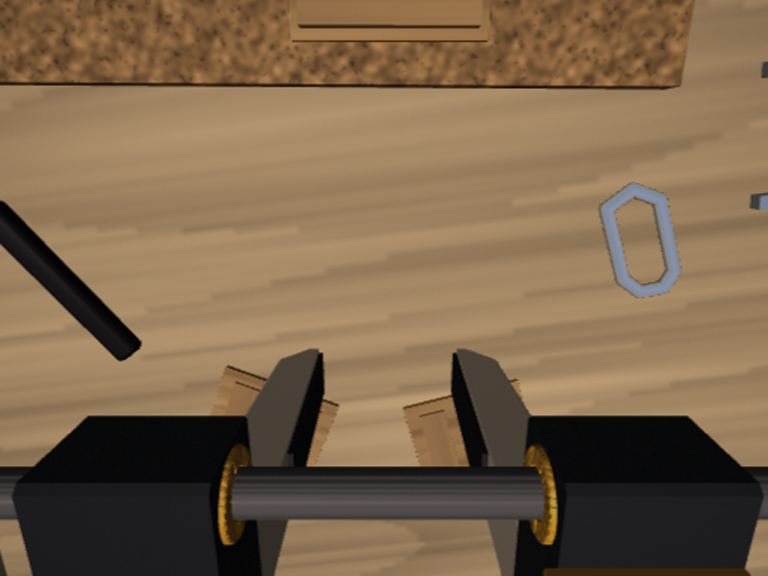

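View pics/s21.png

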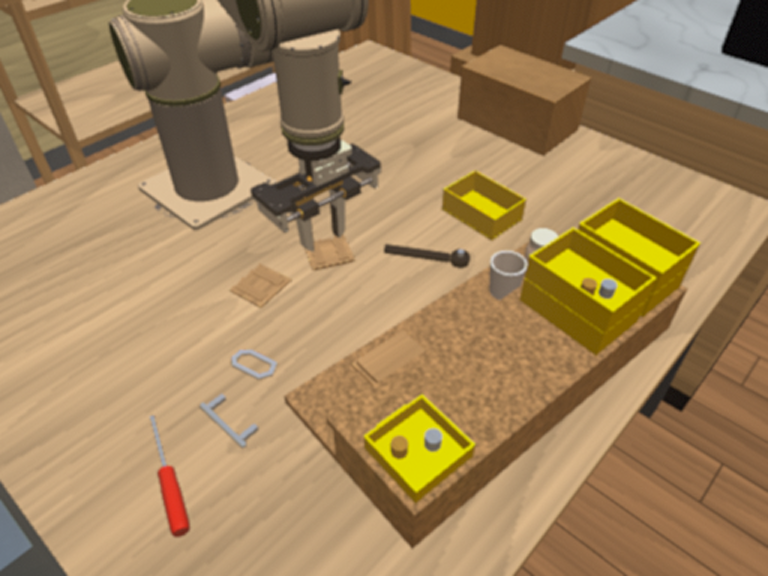

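```bash
python3 - <<'E'
from h import *
s=robot.read_state();k=robot.get_calibration('wrist');T=np.eye(4);T[:3,:3]=Ro.from_rotvec(s['orientation']).as_matrix();T[:3,3]=s['tool_pos']
C=T@k['T_tool_cam']
def g(u,v,z):
    d=C[:3,:3]@np.array([(u/1.5-k['cx'])/k['fx'],(v/1.5-k['cy'])/k['fy'],1]);o=C[:3,3];return S(o+d*(z-o[2])/d[2])*1000
print(g(293,41,.028),g(488,41.5,.028),"edge",g(0,84,.019),g(680,87.5,.019))
robot.close_job()
E
```

```text
[17.7215 41.1534 28.    ] [ 17.4963 -64.3672  28.    ] edge [ -3.0954 210.9902  19.    ] [  -4.8884 -177.1919   19.    ]
the job is handed in; nothing more can be done
```

The board is on the shelf's ledge with its runners down, pushed against the sliding door, and I've handed the job in. I used about 21 s of the 64 s. The hand-in reports no verdict.

**What I did:**
- I slid the board up to the plinth with both fingertips and tipped it up by its lip. It toppled forward and landed flat, half on the ledge.
- I then pushed it on until it met the door, where the reading jumped to about 5 N, and backed off.

**Last checks:**
- **Position:** In the final wrist view the board's near edge is about 21.5 mm behind the shelf's front edge. That puts its middle at about 71.5 mm, where 72 mm touches the door, and about 12 mm right of the shelf's origin.
- **Squareness:** The near edge is parallel to the shelf's front edge to within about 0.01 rad.
- **Bystanders:** They look unmoved in the final scene picture. I judged this by eye, not by measurement.

**What went less smoothly or disagreed:**
- **Slip at 30°:** The tip jammed briefly and the horizontal force rose to about 15 N. The fingers slipped a few millimetres up the lip, but the board stayed up.
- **Pressing down at 72°:** The fingertips pressed down on the board's rebate step with about 9 N, so I raised them and went on. Every force I read stayed under the 25 N limit.
- **Camera offset:** The last wrist view put the shelf's front edge about 4 mm nearer the robot than my first estimate, so I measured the board against that edge.

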